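Disinfect the hand trowel between two lots of bulbs

ROBOT

A 7-joint arm with a two-finger parallel gripper is mounted at the origin on the work surface. World frame = base frame: x ahead of the robot, y to its left, z up, the work surface at z = 0. Lengths are in m, angles in rad, forces in N, time in s.
With the tool pointing down it reaches from about 0.4 to 0.85 m from the base axis. Payload 10.4 kg.
Tool frame: the origin (TCP) lies at the very end of the fingers, on their centre line; the grasp point (between the pads) lies 19 mm behind it (manip.grip_point_offset is the z of the grasp point in the tool frame, in m); z points along the fingers, y is the direction in which the jaws open and shut (so a half turn about z gives the same grasp; the last joint's range is limited). The gripper opens to 85 mm and grips with 20 to 120 N. Pads are 22 mm wide; open, the fingers measure 114 mm over their backs; the gripper's body (76 mm by 85 mm) begins 54 mm behind the grasp point. The pads swing forward as they close: fully open they stand 13 mm farther back than shut.
Start: joints at [1.198, 0.332, -0.065, 1.46, 0.022, 1.35, -0.088], TCP at [0.214, -0.587, 0.201] pointing down, gripper open.
Joint ranges: [-2.6, 2.6], [-0.5, 2.12], [-1.47, 1.34], [0.16, 2.42], [-1.27, 4.41], [0.06, 2.06], [-2.6, 2.6]. Speed limits (rad/s): [2.22, 2.22, 2.79, 2.79, 3.14, 3.14, 3.14].

INTERFACE

Orientations are given as a unit quaternion [x, y, z, w].
In Python, from workcell import manip, camera, get_calibration, hand_in gives the robot as it stands.
- The arm moves only by the shell command python3 -m pendant 'ROWS' [FORCE]. ROWS is JSON, a list of rows, each a list of 5 numbers: the shift along the tool's x, y, z in units of 40 mm (1.0 is 40 mm), then the turn about the tool's z in units of 6 degrees (1.0 is 6 degrees), then the closure, from 0 (fully open) to 1 (shut). A call has 1 to 5 rows; each row is the pose to reach, as a shift and turn from the pose commanded when the call began, along the tool's axes at that moment; what a row does not reach only later rows make up. A row lasts 1/8 s, in which the tool goes at most 62.5 mm and 10.7 degrees, less where a joint would pass 70% of its speed; a pose out of reach is approached as far as the arm can. A call with a gripper value outside its range is refused whole. The fingers move at their own pace and stop on an object; FORCE is the grip in N (left out, the last holds). Time passes only in rows, so rows that repeat a pose let the fingers close. It gives the time, the measured TCP pose, the force and the opening at its end, in the units of the state.
- manip.get_obs(): the state, without advancing time (a new reading comes with each control period).
- camera(name): name is "scene" or "top"; returns (picture, depth): 420x560x3 uint8, red, green, blue; 420x560 float32, m along the optical axis (not along the pixel's ray), 0 where there is no reading.
- get_calibration(name): a dict with "vfov" (degrees; the focal length in pixels is half the picture's height over the tangent of half this angle, whatever the lens; pixels are square), "cx", "cy" (the principal point, pixels), "position" and "rotation" of the camera in the world. Camera axes: x right, y down, z forward; pixel columns grow to the right and rows downward; lengths in m; the calibration is good to about 2 mm. A picture is of the moment at which its call begins. get_calibration takes no time and is no camera call.
- hand_in(): hands the job in, once; it reports no verdict.
The state is a dict: "clock": time; "joint_pos": joint angles; "joint_velocities": joint speeds; "tau": joint torques, N m; "position": TCP position; "ee_rot": TCP orientation; "ft_force": force on the tool from outside, world axes, zero at the start; "torque": the same for the moment, N m; "grip_width": opening from 0.0 (shut) to 1.0 (fully open).
Only numpy, scipy, OpenCV 4.12 (cv2) and the standard library are available. Lean on these libraries where they do the work, as an engineer would, in place of code of your own. Each camera call takes 0.05 s, during which the arm holds its last target.

TASK

Before the next lot of bulbs, disinfect the hand trowel: dip it into the straight-sided steel pot until the whole blade is below the rim, and keep it there for a full second without getting the wooden handle into the pot. Then raise the blade clear and hold it for another full second, sloping down with its tip still over the pot's mouth, to drip off. Finally lay it gently, flat, wholly inside the drip tray and let go; leave the dip pot standing where it is and do not disturb the plant pot, the bottle or the punnet of bulbs.

Things in the scene. Friction and masses are not known exactly. Their poses are not given: they have to be found in the camera images.
- trowel: Loose hand trowel, 200 mm, 0.10 to 0.19 kg, lying scoop up, tip roughly towards the robot. Origin: mid-length on its underside; x towards the tip, y across, z up. x -100 to -15 mm: round wooden handle, diameter 26, axis at z 13. -15 to 15: thin steel swan neck stepping down. 15 to 100: scooped steel blade 38 wide, 10 deep, tapering. Centre of mass within 25 mm of mid-length.
- trowel_grip (a point): Point on the handle's axis, 25 mm behind the handle's front end (trowel frame -40, 0, 13 mm): a good place to grip, across the 26 mm handle.
- trowel_tip (a point): Tip of the blade (trowel frame 100, 0, 1.5 mm).
- trowel_heel (a point): Rear end of the blade on its middle line, where the neck joins it (trowel frame 15, 0, 1.5 mm). Blade length tip to heel 85 mm.
- trowel_collar (a point): Front end of the wooden handle, on its axis (trowel frame -15, 0, 13 mm).
- trowel_butt (a point): Rear end of the wooden handle, on its axis (trowel frame -100, 0, 13 mm).
- pot: Dip pot: loose straight-sided plain steel beaker, outer diameter 88 mm (rolled rim 91), inner diameter 82, height 95, wall 3, inner floor 4 mm above the bench; 0.6 to 1 kg. The only straight-sided open pot. Origin: centre of its underside, z up.
- pot_rim (a point): Centre of the dip pot's mouth, at rim height, 95 mm above the bench.
- tray: Drip tray: shallow aluminium tray fixed to the bench, 290 mm (its x axis) by 180 mm (its y), rim 25 high and 3 thick, filled with a grey slatted grid whose top lies 23 mm above the bench. Origin: centre of its underside. Tray and pot lie on opposite sides (left, right) of the trowel; which is which varies.
- tray_top (a point): Centre of the grid's top, 23 mm above the bench.
- plant_pot: Bystander: tapered terracotta-coloured plant pot, 118 mm across the top, 105 mm high, loose. Origin: centre of its underside.
- bottle: Bystander: closed white bottle, 72 mm diameter, 190 mm high, loose. Origin: centre of its underside.
- punnet: Bystander: low black box of bulbs, 120 x 190 mm, 60 mm high (bulbs stand about 10 mm above its edge), loose. Origin: centre of its underside.
Things that resemble listed ones, but are neither listed nor needed, are in the scene too. What is shaped like the trowel but blue or pink is not meant.

How it is judged:
By the outcome, as a careful person would: the job done as asked, in the order asked, and still so for the second after the job is handed in, with the robot touching nothing.
It also fails if it takes over 61 s, if anything falls off the work surface, if the arm or the gripper's body presses on something with over 40 N, if the wrist force passes 120 N, or if a joint passes its speed limit or range.

## Working session

There is one attempt and no reset: what is moved stays moved. The work goes in short steps, Python scripts to look and compute and a shell command to move; the robot and the scene stay as the last step left them, time stands still between calls to the robot, and variables do not carry over. Pictures are saved under pics/ and viewed, and the job is handed in when it is done.

```bash
ls; mkdir -p pics
python3 - <<'E'
from workcell import manip, camera, get_calibration
import cv2, numpy as np
print(manip.get_obs(), manip.grip_point_offset)
for n in ("scene","top"):
    p,d=camera(n); cv2.imwrite(f"pics/{n}0.png",p[:,:,::-1]); np.savez(f"/tmp/{n}0.npz",p=p,d=d)
    print(n,get_calibration(n))
E
```

```text
pics
{'clock': 0.0, 'joint_pos': array([ 1.19842417,  0.33283831, -0.06469829,  1.46099912,  0.02154226,
        1.34989228, -0.08850014]), 'joint_velocities': array([-0.00139452, -0.00035851, -0.00036651, -0.00211394,  0.0007436 ,
       -0.001266  , -0.00105112]), 'tau': array([ 5.53940008e-04, -6.25434709e+01,  4.97869507e-02, -3.91607165e+01,
        1.63831090e-02,  9.74755181e-03, -4.33237574e-05]), 'position': array([ 0.21403538, -0.58673557,  0.19990931]), 'ee_rot': array([ 9.84745435e-01,  1.73999731e-01, -1.32656599e-04, -7.10149054e-04]), 'ft_force': array([0.12861651, 1.05145778, 0.42243792]), 'torque': array([ 0.03073805,  0.0055716 , -0.00493709]), 'grip_width': 1.004520375877881} -0.0187
scene {'vfov': 44.84828469983186, 'cx': 272.67627585886044, 'cy': 210.73270867817823, 'position': array([1.10299709, 0.39478806, 1.04274145]), 'rotation': array([ 0.47731515,  0.82654575, -0.25426803, -0.15601326])}
top {'vfov': 50.68155202463367, 'cx': 285.5793100518037, 'cy': 214.7980876841192, 'position': array([0.38108208, 0.07337837, 1.34913704]), 'rotation': array([-0.7040094 ,  0.70808869, -0.04023214,  0.03691275])}
```

View pics/scene0.png

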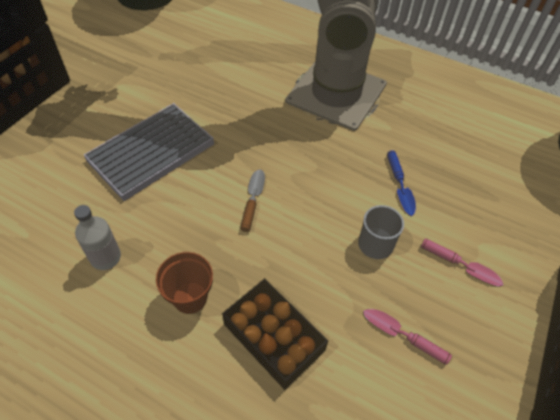

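View pics/top0.png

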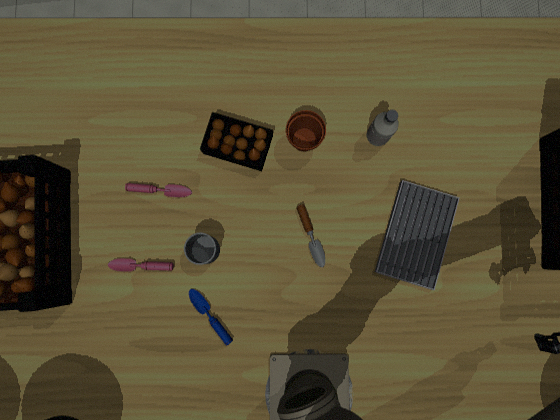

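Top view: the wooden-handled trowel runs from (303,205), the butt, to (322,265), the tip. The steel pot is at (202,249), the tray at (417,235), the punnet at (237,141), the plant pot at (306,131) and the bottle at (382,127). The lookalikes are the blue trowel at (210,316) and the pink ones at (158,189) and (140,265). Only the one with the brown handle and steel blade fits the description. I'll crop to confirm and measure.

```bash
cat > h.py <<'E'
import numpy as np, cv2
from scipy.spatial.transform import Rotation as R
from workcell import manip, camera, get_calibration
def cal(n):
    c=get_calibration(n); f=210/np.tan(np.radians(c["vfov"]/2)); return f,c["cx"],c["cy"],np.array(c["position"]),R.from_quat(c["rotation"]).as_matrix()
def ray(n,u,v,z):
    f,cx,cy,p,M=cal(n); d=M@np.array([(u-cx)/f,(v-cy)/f,1]); return p+d*(z-p[2])/d[2]
def proj(n,X):
    f,cx,cy,p,M=cal(n); q=M.T@(np.array(X)-p); return np.array([cx+f*q[0]/q[2],cy+f*q[1]/q[2]])
def cloud(n,d):
    f,cx,cy,p,M=cal(n); v,u=np.mgrid[:d.shape[0],:d.shape[1]]
    return np.stack([(u-cx)/f*d,(v-cy)/f*d,d],-1)@M.T+p
E
python3 - <<'E'
from h import *
ims=[]
for n,(u0,v0,u1,v1) in (("top",(290,190,340,280)),("scene",(230,160,280,240))):
    z=np.load(f"/tmp/{n}0.npz"); p,d=z["p"],z["d"]; P=cloud(n,d)
    ims.append(cv2.resize(p[v0:v1,u0:u1,::-1],(350,580),interpolation=cv2.INTER_CUBIC))
    print(n,"depth bench z:",[np.round(P[v,u],3) for v,u in ((300,300),(160,330),(320,150))])
    h=P[...,2]; ok=d>0
    # object masks by height
    m=((h>0.008)&ok).astype(np.uint8)
    k,l,s,c=cv2.connectedComponentsWithStats(m)
    for i in range(1,k):
        if s[i,4]>80:
            Q=P[l==i]; print(i,s[i],np.round(c[i]),"med",np.round(np.median(Q,0),3),"zmax",round(float(np.percentile(Q[:,2],97)),3))
cv2.imwrite("pics/crop.png",np.hstack(ims))
E
```

```text
top depth bench z: [array([ 0.272,  0.025, -0.002]), array([ 0.699, -0.072,  0.001]), array([ 0.216,  0.473, -0.002])]
57 [367 109  32  37 797] [383. 127.] med [ 0.765 -0.21   0.125] zmax 0.191
59 [285 110  41  41 917] [306. 127.] med [0.794 0.003 0.079] zmax 0.106
61 [ 200  112   73   59 2190] [236. 140.] med [0.751 0.215 0.052] zmax 0.064
75 [ 540  128   20  142 2382] [551. 199.] med [ 0.568 -0.722  0.042] zmax 0.094
104 [    0   154    72   158 10379] [ 34. 234.] med [0.465 0.742 0.123] zmax 0.199
119 [ 375  180   85  110 4655] [418. 234.] med [ 0.466 -0.33   0.022] zmax 0.027
120 [125 183  42  10 279] [142. 187.] med [0.611 0.502 0.022] zmax 0.029
137 [297 204  19  42 278] [305. 220.] med [0.51  0.008 0.021] zmax 0.029
149 [184 232  36  33 455] [200. 248.] med [0.428 0.328 0.069] zmax 0.097
182 [129 261  44  10 285] [155. 265.] med [0.379 0.455 0.022] zmax 0.029
236 [206 311  27  34 297] [219. 329.] med [0.19  0.262 0.022] zmax 0.029
246 [534 332  26  22 416] [548. 342.] med [ 0.201 -0.525  0.312] zmax 0.348
255 [ 270  354   93   66 4940] [310. 388.] med [0.064 0.01  0.08 ] zmax 
[... 557 characters left out ...]
25  0.022] zmax 0.027
19 [386 150  18  40 328] [395. 166.] med [0.197 0.264 0.022] zmax 0.028
39 [240 190  16  42 363] [248. 213.] med [0.519 0.011 0.023] zmax 0.028
49 [  74  204   47   65 1887] [ 96. 238.] med [ 0.79  -0.203  0.117] zmax 0.19
50 [ 358  205   46   53 1686] [380. 230.] med [0.428 0.311 0.06 ] zmax 0.097
55 [421 238  53  34 471] [443. 252.] med [0.383 0.456 0.022] zmax 0.028
57 [ 155  251   58   62 2257] [184. 278.] med [ 0.749 -0.013  0.074] zmax 0.106
60 [ 530  266   30  154 2080] [550. 370.] med [0.57  0.726 0.041] zmax 0.124
64 [ 222  278  107  111 5133] [274. 331.] med [0.755 0.216 0.052] zmax 0.063
100 [395 328  57  37 622] [427. 346.] med [0.617 0.504 0.023] zmax 0.028
```

View pics/crop.png

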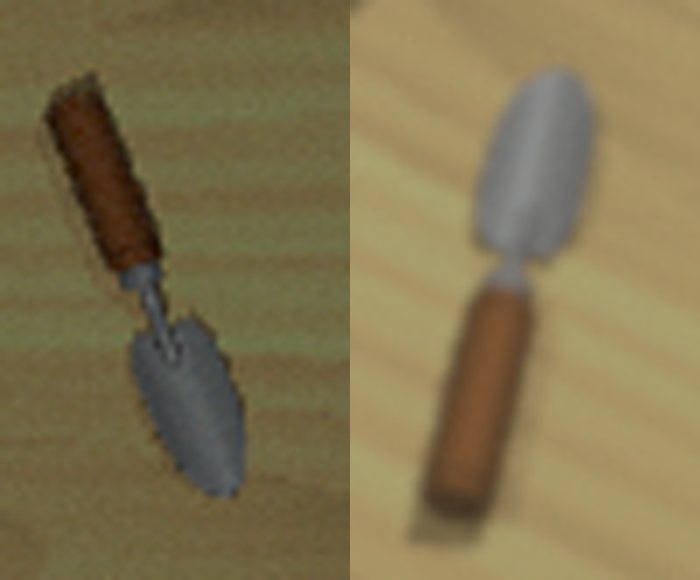

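The crop shows the brown wooden handle at about top (305,220) with the bare steel blade tip at (322,265), so this is the trowel meant. Next I'll measure it precisely.

Run:
```python
from h import *
for n in ("top","scene"):
    z=np.load(f"/tmp/{n}0.npz"); p,d=z["p"],z["d"]; P=cloud(n,d); h=P[...,2]
    hsv=cv2.cvtColor(p,cv2.COLOR_RGB2HSV)
    box=(297,200,330,272) if n=="top" else (236,165,270,235)
    sub=np.zeros(h.shape,bool); sub[box[1]:box[3],box[0]:box[2]]=1
    # handle: high points
    m=sub&(d>0)&(h>0.012)&(hsv[...,1]>120)
    u=np.argwhere(m)[:,::-1].astype(float)
    X=np.array([ray(n,a,b,0.013)[:2] for a,b in u]); c=X.mean(0)
    w,V=np.linalg.eigh(np.cov(X.T)); a=V[:,1]*(-1 if V[0,1]>0 else 1)
    t=(X-c)@a; print(n,"handle c",c.round(4),"axis",a.round(3),np.degrees(np.arctan2(a[1],a[0])).round(1),"t",np.percentile(t,[1,99]).round(4),"w",np.ptp((X-c)@[-a[1],a[0]]).round(4))
    # blade
    m=sub&(hsv[...,1]<70); m=cv2.morphologyEx(m.astype(np.uint8),cv2.MORPH_OPEN,np.ones((3,3)))>0
    u=np.argwhere(m)[:,::-1]; X=np.array([ray(n,a_,b,0.006)[:2] for a_,b in u]); t2=(X-c)@a
    print(" blade c",X.mean(0).round(4),"tip t",t2.max().round(4),"tip",X[t2.argmax()].round(4))
    # pot rim
    bx=(180,228,224,270) if n=="top" else (355,200,406,262)
    sub=np.zeros(h.shape,bool); sub[bx[1]:bx[3],bx[0]:bx[2]]=1
    Q=P[sub&(d>0)&(h>0.088)][:,:2]
    (cx,cy),r=cv2.minEnclosingCircle(Q.astype(np.float32)); 
    A=np.c_[2*Q,np.ones(len(Q))]; s=np.linalg.lstsq(A,(Q**2).sum(1),rcond=None)[0]
    print(" pot",cx,cy,r,"LS",s[:2],np.sqrt(s[2]+s[0]**2+s[1]**2))
    bx=(370,175,465,295) if n=="top" else (80,100,217,200)
    sub=np.zeros(h.shape,bool); sub[bx[1]:bx[3],bx[0]:bx[2]]=1
    Q=P[sub&(d>0)&(h>0.015)&(h<.04)][:,:2]
    rc=cv2.minAreaRect((Q*1000).astype(np.float32)); print(" tray",rc,Q.mean(0)); print(cv2.boxPoints(rc).round())
```

```text
top handle c [0.5189 0.0099] axis [-0.943 -0.334] -160.5 t [-0.0413  0.041 ] w 0.0256
 blade c [ 0.4177 -0.0265] tip t 0.1563 tip [ 0.3726 -0.0451]
 pot 0.4261755049228668 0.3111434280872345 0.045640118420124054 LS [0.42620148 0.31052726] 0.04296458269374768
 tray ((467.1729736328125, -329.200439453125), (182.6895294189453, 291.2456970214844), 72.31641387939453) [ 0.46577383 -0.32932127]
[[ 301. -372.]
 [ 578. -460.]
 [ 634. -286.]
 [ 356. -198.]]
scene handle c [0.5173 0.0092] axis [-0.945 -0.326] -161.0 t [-0.0408  0.0419] w 0.0229
 blade c [ 0.4183 -0.0268] tip t 0.1536 tip [ 0.3726 -0.0423]
 pot 0.4246537685394287 0.309741735458374 0.047293007373809814 LS [0.42609895 0.31000412] 0.04302766507969505
 tray ((465.75457763671875, -330.36834716796875), (189.11917114257812, 292.57440185546875), 72.50447845458984) [ 0.47315746 -0.32798398]
[[ 298. -377.]
 [ 577. -465.]
 [ 634. -284.]
 [ 355. -196.]]
```

```bash
cat >> h.py <<'E'
def go(x,y,z,yaw):
    "shift in row units from the measured pose to TCP x,y,z with tool-x yaw (deg)"
    o=manip.get_obs(); M=R.from_quat(o["ee_rot"]).as_matrix(); 
    s=M.T@(np.array([x,y,z])-o["position"])/0.04
    cur=np.degrees(np.arctan2(M[1,0],M[0,0])); t=-((yaw-cur+180)%360-180)/6
    print("t",round(o["clock"],2),"pos",o["position"].round(4),"yaw",round(cur,2),"tilt",np.degrees(np.arccos(-M[2,2])).round(2),"F",o["ft_force"].round(1),"w",round(o["grip_width"],3)); print("rows shift",s.round(3),"turn",round(t,3))
E
python3 -c "
from h import *
go(.520,.0103,.2,19.3)"
python3 -m pendant '[[1.5,-1.4,0,0.1,0],[3,-2.8,0,0.1,0],[4.5,-4.2,0,0.1,0],[6,-5.6,0,0.1,0],[7.5,-7,0,0.1,0]]'
python3 -c "
from h import *
go(.520,.0103,.2,19.3)"
```

```text
t 0.1 pos [ 0.214  -0.5868  0.2   ] yaw 20.04 tilt 0.07 F [ 0.5 -0.2  0. ] w 1.004
rows shift [ 12.302 -11.403   0.013] turn 0.124
clock: 0.72
position: [0.3562, -0.3066, 0.2006]
ee_rot: [0.986, 0.169, -0.0, 0.0]
ft_force: [0.3, 0.5, 0.5]
grip_width: 0.995
t 0.72 pos [ 0.3562 -0.3066  0.2006] yaw 19.44 tilt 0.02 F [0.3 0.5 0.5] w 0.995
rows shift [ 6.497 -6.107  0.012] turn 0.023
```

```bash
python3 -m pendant '[[1.5,-1.4,0,0,0],[3,-2.8,0.5,0,0],[4.4,-4,1,0,0],[4.4,-4,1,0,0],[4.4,-4,1,0,0]]'
python3 -c "
from h import *
go(.520,.0103,.1,19.3)"
```

```text
clock: 1.35
position: [0.4691, -0.0946, 0.1597]
ee_rot: [0.985, 0.172, -0.0, -0.001]
ft_force: [-0.4, 0.0, 0.3]
grip_width: 1.001
t 1.35 pos [ 0.4691 -0.0946  0.1597] yaw 19.84 tilt 0.13 F [-0.4  0.   0.3] w 1.001
rows shift [ 2.088 -2.032  1.495] turn 0.09
```

```bash
python3 -m pendant '[[1,-1,0.7,0.1,0],[2.09,-2.03,1.5,0.1,0],[2.09,-2.03,1.5,0.1,0],[2.09,-2.03,1.5,0.1,0]]'
python3 - <<'E'
from h import *
go(.520,.0103,.003,19.3)
for n in ("top","scene"):
    p,d=camera(n); cv2.imwrite(f"pics/{n}1.png",p[:,:,::-1])
    print(n,proj(n,[.52,.0103,.013]),proj(n,[.3695,-.0425,.0015]))
a=cv2.imread("pics/scene1.png")[110:270,170:370]; cv2.imwrite("pics/s1.png",cv2.resize(a,(750,600)))
E
```

```text
clock: 1.85
position: [0.52, 0.0046, 0.1004]
ee_rot: [0.987, 0.164, -0.001, 0.0]
ft_force: [0.8, -0.8, 0.5]
grip_width: 1.001
t 1.85 pos [0.52   0.0046 0.1004] yaw 18.84 tilt 0.06 F [ 0.8 -0.8  0.5] w 1.001
rows shift [ 0.049 -0.134  2.435] turn -0.076
top [304.19279156 217.15310339] [322.02784822 267.02719298]
scene [247.88526717 215.9991529 ] [260.55274976 169.27318003]
```

View pics/s1.png

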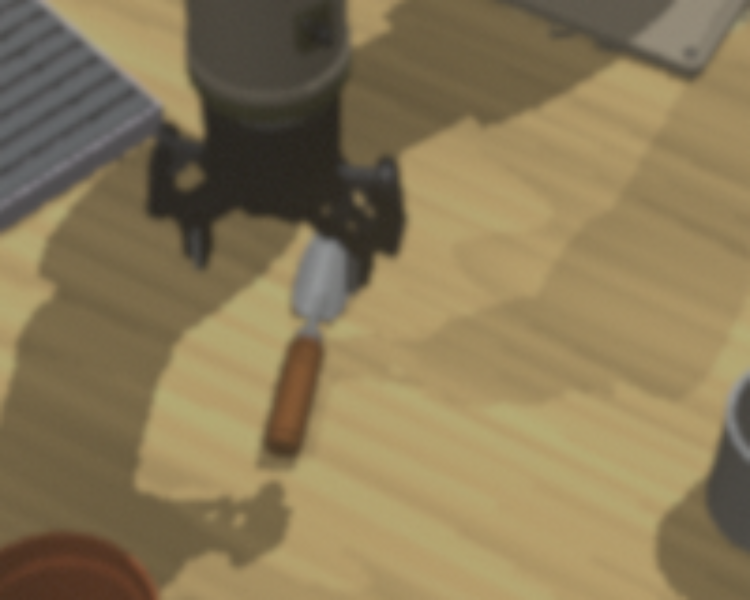

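The jaws straddle the trowel's line, with the handle at about (292,400) in the crop clear in front. I'll descend.

```bash
python3 -m pendant '[[0.05,-0.13,0.7,-0.08,0],[0.05,-0.13,1.4,-0.08,0],[0.05,-0.13,2,-0.08,0],[0.05,-0.13,2.3,-0.08,0],[0.05,-0.13,2.3,-0.08,0]]'
python3 -c "
from h import *
go(.520,.0103,.004,19.3)"
```

```text
clock: 2.58
position: [0.5203, 0.0099, 0.0088]
ee_rot: [0.986, 0.167, -0.0, 0.0]
ft_force: [-0.6, 0.2, -0.1]
grip_width: 1.005
t 2.58 pos [0.5203 0.0099 0.0088] yaw 19.25 tilt 0.03 F [-0.6  0.2 -0.1] w 1.005
rows shift [-0.004 -0.012  0.119] turn -0.008
```

```bash
python3 -m pendant '[[0,0,0.12,0,0.5],[0,0,0.12,0,0.65],[0,0,0.12,0,0.8],[0,0,0.12,0,0.8],[0,0,0.12,0,0.8]]' 20
python3 -m pendant '[[0,0,0,0,0.8],[0,0,0,0,0.8],[0,0,0,0,0.8]]' 
python3 -c "
from h import *
go(.520,.0103,.1,19.3)"
```

```text
clock: 3.2
position: [0.5206, 0.0109, 0.004]
ee_rot: [0.986, 0.168, 0.0, 0.0]
ft_force: [0.5, 1.4, 0.3]
grip_width: 0.196
clock: 3.58
position: [0.5205, 0.0109, 0.0039]
ee_rot: [0.986, 0.168, 0.0, 0.0]
ft_force: [0.1, -0.6, 0.1]
grip_width: 0.199
t 3.58 pos [0.5205 0.0109 0.0039] yaw 19.32 tilt 0.0 F [ 0.1 -0.6  0.1] w 0.199
rows shift [-0.016  0.009 -2.403] turn 0.004
```

```bash
python3 -m pendant '[[0,0,0,0,1],[0,0,0,0,1],[0,0,0,0,1],[0,0,0,0,1]]' 20
python3 - <<'E'
from h import *
ims=[]
for n,b in (("top",(270,180,350,280)),("scene",(210,150,300,260))):
    p,d=camera(n); ims.append(cv2.resize(p[b[1]:b[3],b[0]:b[2],::-1],(390,490)))
cv2.imwrite("pics/g2.png",np.hstack(ims))
E
```

```text
clock: 4.08
position: [0.5205, 0.0108, 0.0039]
ee_rot: [0.986, 0.168, 0.0, 0.0]
ft_force: [-1.1, -0.3, 0.3]
grip_width: -0.003
```

View pics/g2.png

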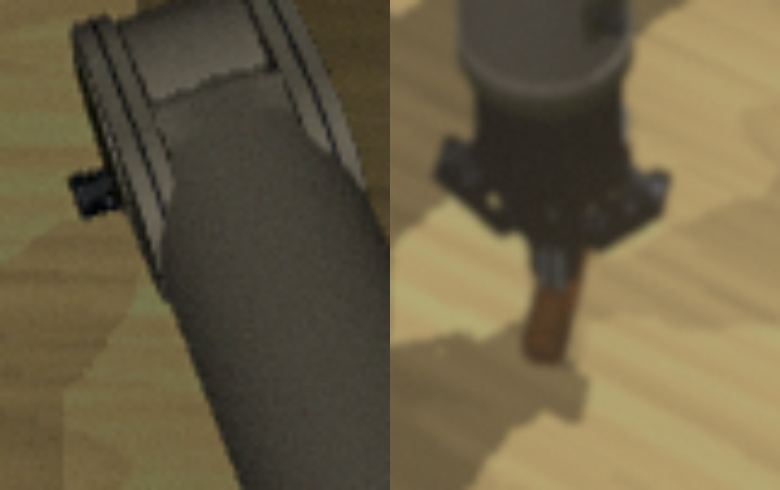

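The jaws shut completely (width 0), so they missed the handle. In the scene crop the closed fingers at (550,265) stand left of and above the handle at (560,310). I'll back up and look.

```bash
python3 -m pendant '[[0,0,-1.2,0,1],[0.5,0,-2.7,0,1],[1.5,0,-4,0,1],[2.5,0,-4,0,1],[2.5,0,-4,0,1]]' 20
python3 - <<'E'
from h import *
ims=[]
for n,b in (("top",(270,180,350,280)),("scene",(210,150,300,260))):
    p,d=camera(n);np.savez(f"/tmp/{n}2.npz",p=p,d=d); ims.append(cv2.resize(p[b[1]:b[3],b[0]:b[2],::-1],(390,490)))
cv2.imwrite("pics/g3.png",np.hstack(ims))
go(.52,.01,.1,19.3)
E
```

```text
clock: 4.8
position: [0.6164, 0.0454, 0.1637]
ee_rot: [0.986, 0.168, 0.0, -0.001]
ft_force: [-0.5, -0.6, -1.7]
grip_width: 0.004
t 4.9 pos [0.6143 0.0441 0.1632] yaw 19.35 tilt 0.08 F [-0.6 -0.  -0. ] w -0.003
rows shift [-2.505  0.025  1.583] turn 0.008
```

View pics/g3.png

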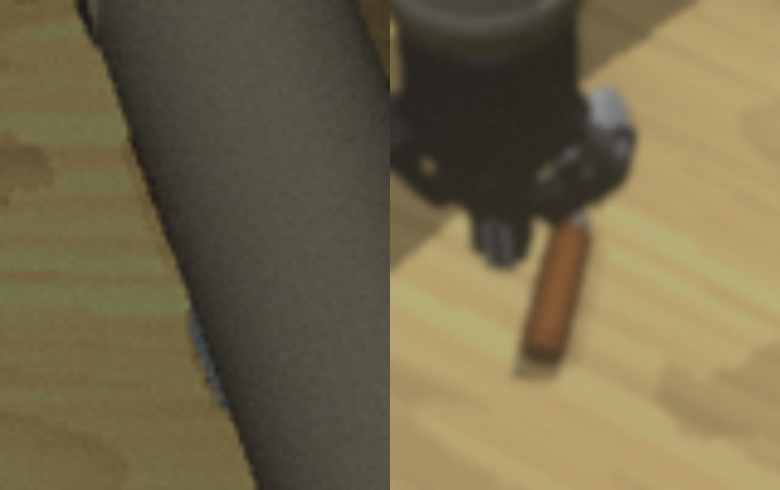

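Run:
```python
from h import *
n="scene"
z=np.load("/tmp/scene2.npz"); p,d=z["p"],z["d"]; P=cloud(n,d); hsv=cv2.cvtColor(p,cv2.COLOR_RGB2HSV)
sub=np.zeros(d.shape,bool); sub[188:240,232:270]=1
m=sub&(P[...,2]>.012)&(P[...,2]<.035)&(hsv[...,1]>120)
u=np.argwhere(m)[:,::-1]; X=np.array([ray(n,a,b,.013)[:2] for a,b in u]);c=X.mean(0);w,V=np.linalg.eigh(np.cov(X.T));a=V[:,1]*(-1 if V[0,1]>0 else 1);t=(X-c)@a
print(c,np.degrees(np.arctan2(a[1],a[0])),np.percentile(t,[1,99]))
o=manip.get_obs();print(proj(n,o["position"]),o["position"])
z0=np.load("/tmp/scene0.npz")
p4=cv2.resize(p[150:240,190:290,::-1],(700,630)[:2] if 0 else (660,594),interpolation=cv2.INTER_CUBIC)
q=proj(n,o["position"]); cv2.circle(p4,(int((q[0]-190+.5)*6.6),int((q[1]-150+.5)*6.6)),6,(0,0,255),1)
cv2.imwrite("pics/tip.png",p4)
```

```text
[0.51683094 0.00893735] -160.65850823254766 [-0.04149232  0.04356291]
[236.4606543  214.72420497] [0.61430674 0.0441164  0.163175  ]
```

View pics/tip.png

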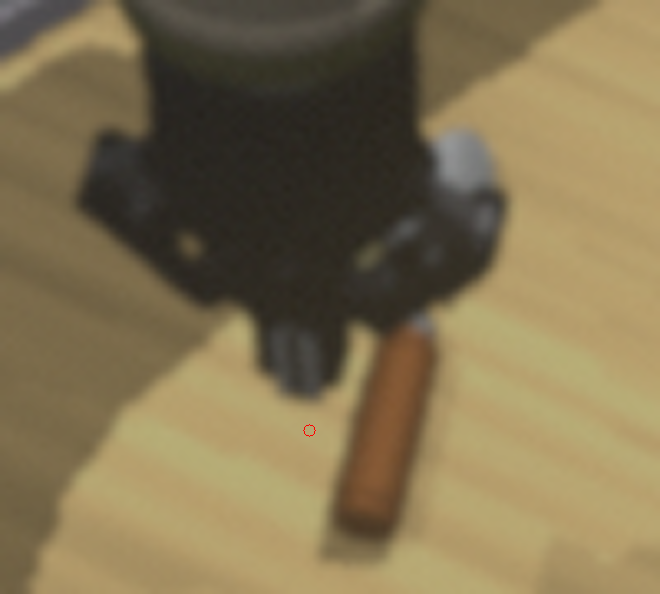

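Run:
```python
from h import *
o=manip.get_obs(); print(o["position"],o["joint_velocities"].round(3))
p,d=camera("scene"); P=cloud("scene",d)
for v in range(196,214,1):
    print(v,[tuple((P[v,u]*1000).round().astype(int)) for u in (231,234,237,240)])
```

```text
[0.61430674 0.0441164  0.163175  ] [ 0.015 -0.021  0.001  0.023 -0.002 -0.     0.   ]
196 [(np.int64(628), np.int64(44), np.int64(245)), (np.int64(617), np.int64(43), np.int64(232)), (np.int64(622), np.int64(55), np.int64(246)), (np.int64(620), np.int64(60), np.int64(247))]
197 [(np.int64(627), np.int64(44), np.int64(241)), (np.int64(618), np.int64(44), np.int64(230)), (np.int64(624), np.int64(56), np.int64(245)), (np.int64(622), np.int64(61), np.int64(246))]
198 [(np.int64(627), np.int64(43), np.int64(237)), (np.int64(622), np.int64(47), np.int64(233)), (np.int64(623), np.int64(55), np.int64(241)), (np.int64(622), np.int64(61), np.int64(244))]
199 [(np.int64(627), np.int64(43), np.int64(234)), (np.int64(622), np.int64(47), np.int64(230)), (np.int64(623), np.int64(55), np.int64(237)), (np.int64(623), np.int64(62), np.int64(241))]
200 [(np.int64(626), np.int64(42), np.int64(227)), (np.int64(623), np.int64(47), np.int64(227)), (np.int64(624), np.int64(55), np.int64(236)), (np.int64(618), np.int64(58), np.int64(230))]
201 [(np.int64(626), np.int64(42), np.int64(225)), (np.int64(625), np
[... 1684 characters left out ...]
)), (np.int64(514), np.int64(-34), np.int64(-1)), (np.int64(622), np.int64(52), np.int64(196)), (np.int64(507), np.int64(-21), np.int64(0))]
211 [(np.int64(520), np.int64(-39), np.int64(-2)), (np.int64(517), np.int64(-32), np.int64(0)), (np.int64(515), np.int64(-24), np.int64(3)), (np.int64(507), np.int64(-21), np.int64(-5))]
212 [(np.int64(523), np.int64(-37), np.int64(-1)), (np.int64(521), np.int64(-30), np.int64(1)), (np.int64(515), np.int64(-25), np.int64(-2)), (np.int64(512), np.int64(-18), np.int64(0))]
213 [(np.int64(528), np.int64(-34), np.int64(4)), (np.int64(522), np.int64(-29), np.int64(-1)), (np.int64(519), np.int64(-22), np.int64(1)), (np.int64(515), np.int64(-16), np.int64(0))]
```

The trowel hasn't moved: the handle centre is still (0.517,0.009). The depth picture puts the real fingertips at z≈0.197, while the reported TCP is z=0.163. The tips therefore stand about 34 mm higher than reported, and the jaws closed above the handle. I'll check that offset at a lower height before relying on it.

```bash
python3 -m pendant '[[-1,0,0.8,0,0.8],[-2.5,0.02,2,0,0.4],[-2.5,0.02,2.8,0,0],[-2.5,0.02,3.2,0,0],[-2.5,0.02,3.2,0,0]]' 20
python3 - <<'E'
from h import *
p,d=camera("scene"); P=cloud("scene",d); o=manip.get_obs(); cv2.imwrite("pics/s4.png",cv2.resize(p[140:240,190:310,::-1],(720,600)))
go(.52,.0103,-.030,19.3)
# points near the gripper column, lowest z of things above 40mm
D=P-o["position"]; m=(d>0)&(np.abs(D[...,0])<.08)&(np.abs(D[...,1])<.08)&(P[...,2]>.04)
Q=P[m]; print(np.sort(Q[:,2])[:200:10].round(3)); L=Q[Q[:,2]<Q[:,2].min()+.012]; print(L.round(3)[::5])
E
```

```text
clock: 5.58
position: [0.5208, 0.0103, 0.0359]
ee_rot: [0.986, 0.168, -0.0, -0.0]
ft_force: [0.3, 0.1, 0.4]
grip_width: 0.999
t 5.62 pos [0.5218 0.0106 0.0368] yaw 19.34 tilt 0.07 F [ 0.3  0.5 -0.1] w 1.003
rows shift [-0.046 -0.008  1.671] turn 0.007
[0.079 0.086 0.089 0.091 0.094 0.098 0.1   0.102 0.104 0.107 0.11  0.112
 0.116 0.122 0.124 0.125 0.127 0.127 0.128 0.129]
[[ 0.525 -0.034  0.086]
 [ 0.536 -0.029  0.087]
 [ 0.546 -0.031  0.085]
 [ 0.511  0.058  0.09 ]
 [ 0.51   0.063  0.089]
 [ 0.515  0.053  0.079]]
```

View pics/s4.png

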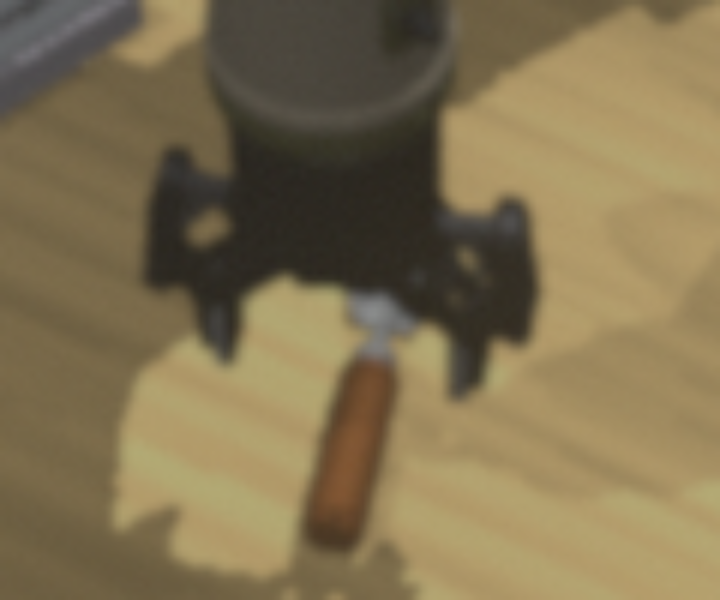

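The open tips read z≈0.083 with the reported TCP at 0.036. That is 34 mm plus the 13 mm retreat of the open pads, so the offset is a constant 34 mm. The jaws straddle the handle at (350,450). I'll descend to a reported z of about -0.03, which puts the real tips at +4 mm.

```bash
python3 -m pendant '[[-0.04,0,0.5,0,0],[-0.04,0,1,0,0],[-0.04,0,1.3,0,0],[-0.04,0,1.4,0,0],[-0.04,0,1.4,0,0]]' 20
python3 -c "
from h import *
go(.520,.0103,-.030,19.3)"
```

```text
clock: 6.25
position: [0.5194, 0.0097, -0.02]
ee_rot: [0.986, 0.168, 0.0, -0.0]
ft_force: [0.5, 0.1, -0.9]
grip_width: 1.0
t 6.25 pos [ 0.5194  0.0097 -0.02  ] yaw 19.33 tilt 0.01 F [ 0.5  0.1 -0.9] w 1.0
rows shift [ 0.018 -0.009  0.25 ] turn 0.005
```

```bash
python3 -m pendant '[[0,0,0.25,0,0.4],[0,0,0.25,0,0.7],[0,0,0.25,0,1],[0,0,0.25,0,1],[0,0,0.25,0,1]]' 20
python3 -m pendant '[[0,0,0,0,1],[0,0,0,0,1]]' 
python3 -c "
from h import *
go(.520,.0103,.05,19.3)"
```

```text
clock: 6.88
position: [0.5194, 0.0096, -0.0298]
ee_rot: [0.986, 0.168, 0.0, 0.0]
ft_force: [-0.4, -0.4, 2.0]
grip_width: 0.296
clock: 7.12
position: [0.5194, 0.0096, -0.0299]
ee_rot: [0.986, 0.168, 0.0, 0.0]
ft_force: [-0.8, -0.4, 4.7]
grip_width: 0.294
t 7.12 pos [ 0.5194  0.0096 -0.0299] yaw 19.32 tilt 0.03 F [-0.8 -0.4  4.7] w 0.294
rows shift [ 0.02  -0.012 -1.997] turn 0.004
```

Gripped: opening 0.294 is 25 mm, which matches the handle. I'll lift at 20 N and see whether gravity tilts it.

```bash
python3 -m pendant '[[0,0,-0.5,0,1],[0,0,-1,0,1],[0,0,-1.5,0,1],[0,0,-2,0,1],[0,0,-2,0,1]]' 20
cat > look.py <<'E'
import sys
from h import *
k=sys.argv[1]; ims=[]
o=manip.get_obs(); X=o["position"]+np.array([0,0,.053])
for n,w in (("scene",75),):
    p,d=camera(n); np.savez(f"/tmp/{n}{k}.npz",p=p,d=d); u,v=proj(n,X).astype(int); u0=min(max(u-w,0),560-2*w); v0=min(max(v-w,0),420-2*w)
    c=cv2.resize(p[v0:v0+2*w,u0:u0+2*w,::-1],(600,600),interpolation=cv2.INTER_CUBIC)
    cv2.imwrite(f"pics/{n}_{k}.png",c); print(n,"crop origin",u0,v0,"scale 4 grip px",u,v)
print(o["clock"],o["position"].round(4),o["ft_force"].round(1),o["torque"].round(2),round(o["grip_width"],3))
E
python3 look.py L1
```

```text
clock: 7.75
position: [0.5208, 0.0096, 0.0523]
ee_rot: [0.986, 0.168, 0.002, 0.001]
ft_force: [0.2, -0.1, -1.5]
grip_width: 0.293
scene crop origin 171 118 scale 4 grip px 246 193
7.75 [0.5208 0.0096 0.0523] [ 0.2 -0.1 -1.5] [ 0.06 -0.03 -0.  ] 0.293
```

View pics/scene_L1.png

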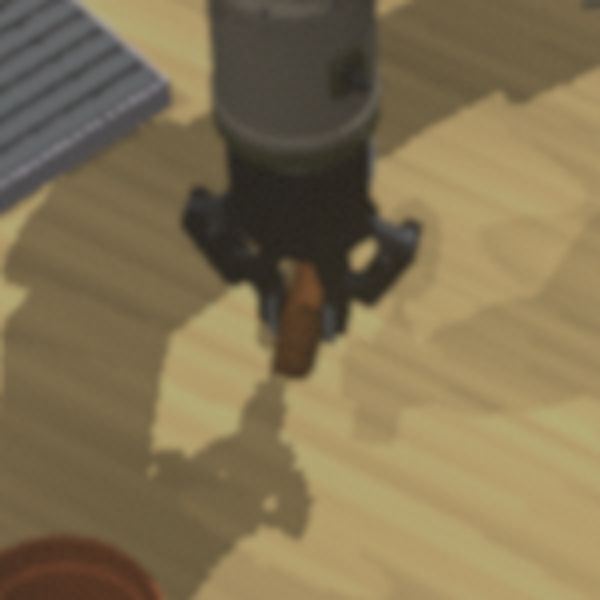

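```bash
cat > hand.py <<'E'
import sys
from h import *
k=sys.argv[1]; z=np.load(f"/tmp/scene{k}.npz"); p,d=z["p"],z["d"]; P=cloud("scene",d); hsv=cv2.cvtColor(p,cv2.COLOR_RGB2HSV)
o=manip.get_obs(); M=R.from_quat(o["ee_rot"]).as_matrix(); G=o["position"]+[0,0,.053]
L=(P-G)@M  # tool axes about grip pt: x, y, z(down)
near=(d>0)&(np.abs(L[...,1])<.03)&(np.abs(L[...,0])<.19)&(np.abs(L[...,2])<.2)
br=near&(hsv[...,1]>140)&(hsv[...,0]<14)&(P[...,2]>.03)
Q=L[br]; print("brown n",len(Q)); 
if len(Q)>10:
    c=Q.mean(0); w,V=np.linalg.eigh(np.cov(Q.T)); a=V[:,2]; a=a*(-1 if a[0]>0 else 1)
    print("c",c.round(4),"axis to tip (tool)",a.round(3),"tip-down deg",np.degrees(np.arctan2(a[2],-a[0])).round(1),"eig",np.sqrt(w).round(4)); t=(Q-c)@V[:,2]; print(np.percentile(t,[2,98]).round(3))
E
python3 hand.py L1
```

```text
brown n 15
c [-0.0102  0.0007 -0.0035] axis to tip (tool) [-0.95   0.308  0.05 ] tip-down deg 3.0 eig [0.0022 0.0028 0.0071]
[-0.01   0.011]
```

```bash
python3 -m pendant '[[0,0,-0.3,1.7,1],[0,0,-0.6,3.4,1],[0,0,-1,5.1,1],[0,0,-1,6.8,1],[0,0,-1,8.5,1]]' 20
python3 -m pendant '[[0,0,0,1.7,1],[0,0,0,3.4,1],[0,0,0,4,1],[0,0,0,4,1]]' 20
python3 look.py L2; python3 hand.py L2; python3 -c "
from h import *
go(.52,.01,.1,-55)"
```

```text
clock: 8.43
position: [0.5188, 0.0095, 0.0893]
ee_rot: [0.961, -0.276, -0.0, 0.0]
ft_force: [-0.5, -0.6, -1.2]
grip_width: 0.298
clock: 8.93
position: [0.5172, 0.0084, 0.0863]
ee_rot: [0.891, -0.454, -0.003, 0.003]
ft_force: [-0.6, 0.1, -1.8]
grip_width: 0.294
scene crop origin 171 108 scale 4 grip px 246 183
8.925 [0.5172 0.0084 0.0863] [-0.6  0.1 -1.8] [-0.04 -0.08 -0.03] 0.294
brown n 11
c [-0.0291 -0.0031 -0.0014] axis to tip (tool) [-0.993  0.073  0.093] tip-down deg 5.4 eig [0.0014 0.0036 0.0074]
[-0.009  0.009]
t 8.97 pos [0.5178 0.0089 0.087 ] yaw -54.14 tilt 0.43 F [ 0.2 -2.3 -1.5] w 0.295
rows shift [ 0.01  -0.057 -0.326] turn 0.143
```

View pics/scene_L2.png

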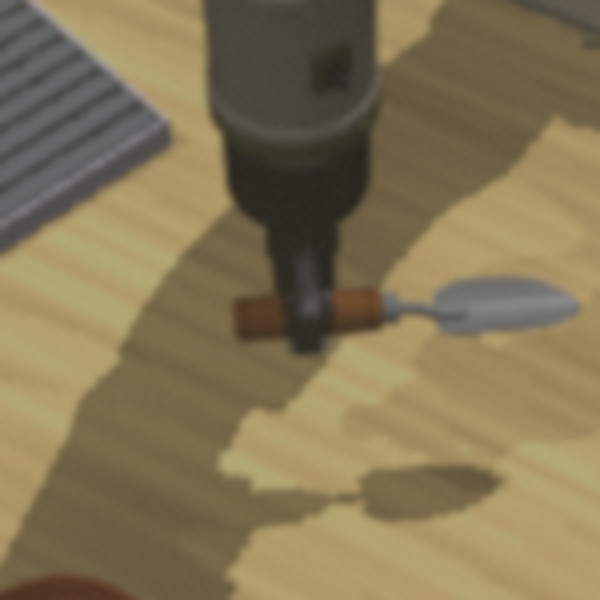

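The trowel is held and level: handle (235-385,310) and blade (435-580,300) in the crop. At 20 N the grip is stiff, so I'll pivot it on the bench. Lower it until it nearly touches, loosen the grip slightly, then raise the handle while the tip rests.

```bash
python3 -m pendant '[[0,0,0.8,0.14,1],[0,0,1.6,0.14,1],[0,0,2.3,0.14,1],[0,0,2.75,0.14,1],[0,0,2.75,0.14,1]]' 20
python3 -m pendant '[[0,0,0,0,0.72],[0,0,0,0,0.71],[0,0,0,0,0.71]]' 20
python3 -c "
from h import *
go(.52,.01,-.03,-55)"
```

```text
clock: 9.6
position: [0.5162, 0.0082, -0.0239]
ee_rot: [0.888, -0.46, -0.003, 0.004]
ft_force: [-0.4, -0.6, -1.1]
grip_width: 0.294
clock: 9.98
position: [0.5179, 0.0085, -0.022]
ee_rot: [0.888, -0.46, -0.001, 0.002]
ft_force: [0.0, -0.5, -0.7]
grip_width: 0.295
t 9.97 pos [ 0.5179  0.0085 -0.022 ] yaw -54.74 tilt 0.33 F [ 0.  -0.5 -0.7] w 0.295
rows shift [-0.001 -0.067  0.199] turn 0.043
```

```bash
python3 -m pendant '[[0,0,0,0,0.705],[0,0,-0.2,0,0.705],[0,0,-0.5,0,0.705],[0,0,-0.8,0,0.705],[0,0,-0.8,0,0.705]]' 20
python3 look.py L3
```

```text
clock: 10.6
position: [0.5186, 0.0086, 0.0107]
ee_rot: [0.888, -0.46, -0.001, 0.002]
ft_force: [0.4, 0.2, -1.7]
grip_width: 0.296
scene crop origin 172 128 scale 4 grip px 247 203
10.6 [0.5186 0.0086 0.0107] [ 0.4  0.2 -1.7] [-0.08 -0.02 -0.02] 0.296
```

View pics/scene_L3.png

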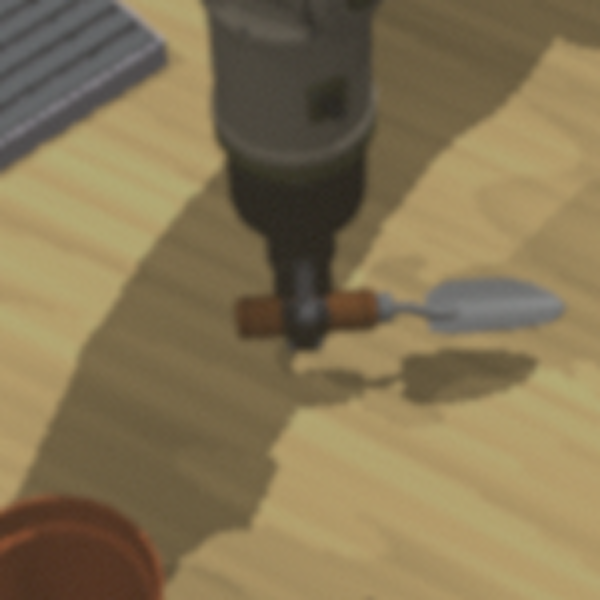

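```bash
python3 -m pendant '[[0,0,0,0,0.70],[0,0,0,0,0.70],[0,0,0,0,0.695],[0,0,0,0,0.695]]' 20
python3 look.py L4;  python3 -m pendant '[[0,0,0,0,0.69],[0,0,0,0,0.69]]' 20
python3 look.py L5
```

```text
clock: 11.15
position: [0.5176, 0.0084, 0.0093]
ee_rot: [0.888, -0.46, -0.002, 0.003]
ft_force: [0.3, 1.3, 0.3]
grip_width: 0.308
scene crop origin 172 128 scale 4 grip px 247 203
11.15 [0.5176 0.0084 0.0093] [0.3 1.3 0.3] [ 0.01 -0.02  0.02] 0.308
clock: 11.45
position: [0.5176, 0.0084, 0.0093]
ee_rot: [0.888, -0.46, -0.002, 0.003]
ft_force: [-0.0, 0.2, -0.3]
grip_width: 0.311
scene crop origin 172 128 scale 4 grip px 247 203
11.45 [0.5176 0.0084 0.0093] [-0.   0.2 -0.3] [-0.06  0.03 -0.04] 0.311
```

View pics/scene_L5.png

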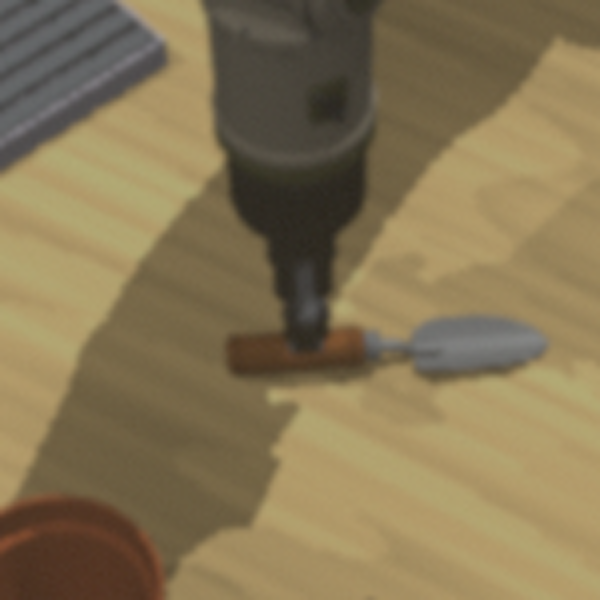

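It came loose and dropped level about 3 cm to the bench, still scoop up, with handle (230-365,350) and tip (548,345). A better plan is to pinch only the last centimetre of the butt. The pads then resist turning less and the lever is longer, so at 20 N it should pivot while I raise it with the tip on the bench. Raising the grip force will lock it. First I'll re-measure.

Run:
```python
from h import *
n="scene"; z=np.load("/tmp/sceneL5.npz"); p,d=z["p"],z["d"]; P=cloud(n,d); hsv=cv2.cvtColor(p,cv2.COLOR_RGB2HSV)
# crop origin 172,128 scale 4
sub=np.zeros(d.shape,bool); sub[128+78:128+98,172+50:172+98]=1
m=sub&(hsv[...,1]>135)&(hsv[...,0]<15)
print(m.sum()); v,u=np.nonzero(m); print(u.min(),u.max(),v.min(),v.max())
butt=ray(n,172+229/4,128+355/4,.013)[:2]; collar=ray(n,172+365/4,128+346/4,.013)[:2]; tip=ray(n,172+548/4,128+345/4,.004)[:2]
heel=ray(n,172+412/4,128+350/4,.004)[:2]
for a,b in ((butt,collar),(butt,tip),(heel,tip)): print(a.round(4),b.round(4),np.linalg.norm(b-a).round(4),np.degrees(np.arctan2(*(b-a)[::-1])).round(1))
X=np.array([ray(n,a,b,.013)[:2] for a,b in zip(u,v)]); c=X.mean(0); print(c)
o=manip.get_obs(); print(o["position"])
```

```text
78
230 261 211 218
[ 0.5448 -0.0277] [0.4972 0.0404] 0.0831 124.9
[ 0.5448 -0.0277] [0.4342 0.1347] 0.1965 124.3
[0.4799 0.0639] [0.4342 0.1347] 0.0843 122.8
[0.51449355 0.00978069]
[0.51757422 0.00846896 0.00931849]
```

```bash
python3 -m pendant '[[0,0,-0.3,0,0.4],[0.3,0,-1,0,0],[1,0,-2,0,0],[1.3,0,-2,0,0],[1.3,0,-2,0,0]]' 20
python3 look.py L6
python3 - <<'E'
from h import *
n="scene"; z=np.load("/tmp/sceneL6.npz"); p,d=z["p"],z["d"]; c=p[200:230,220:320,::-1]
cv2.imwrite("pics/z6.png",cv2.resize(c,(800,240),interpolation=cv2.INTER_CUBIC))
go(.55,-.03,.05,-55.5)
E
```

```text
clock: 12.12
position: [0.5481, -0.0344, 0.0893]
ee_rot: [0.888, -0.46, -0.002, 0.003]
ft_force: [-0.7, -0.3, -0.3]
grip_width: 1.001
scene crop origin 147 109 scale 4 grip px 222 184
12.125 [ 0.5481 -0.0344  0.0893] [-0.7 -0.3 -0.3] [0.03 0.06 0.  ] 1.001
t 12.18 pos [ 0.5474 -0.0336  0.0887] yaw -54.77 tilt 0.45 F [-0.5  0.7 -0.3] w 1.002
rows shift [-0.034 -0.112  0.966] turn 0.122
```

View pics/z6.png

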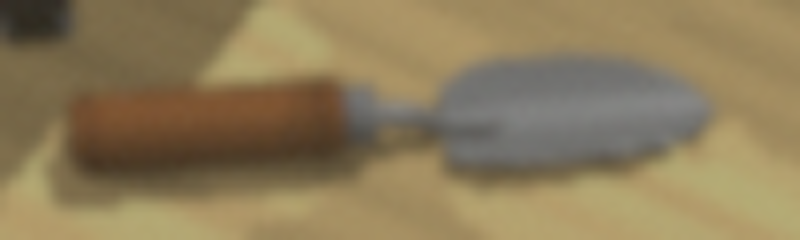

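View pics/scene_L6.png

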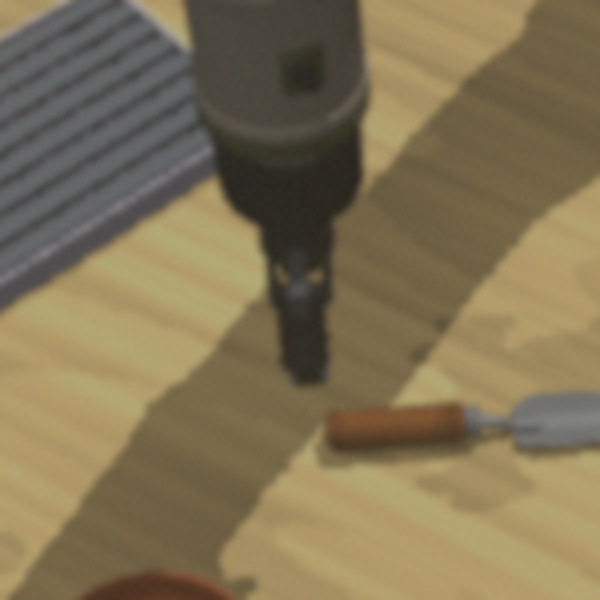

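Run:
```python
from h import *
n="scene"; f=lambda a,b,z: ray(n,220+a/8-.5,200+b/8-.5,z)[:2]
butt=f(72,130,.013); col=f(346,118,.013); tip=f(711,110,.002)
for a,b in ((butt,col),(butt,tip)): print(a.round(4),b.round(4),np.linalg.norm(b-a).round(4),np.degrees(np.arctan2(*(b-a)[::-1])).round(1))
ang=np.radians(125); a=np.array([np.cos(ang),np.sin(ang)])
g=((butt+(tip-.2*a)+(col-.085*a))/3); print("butt est",g)
go(g[0],g[1],-.030,-55)
```

```text
[ 0.5432 -0.0309] [0.4972 0.039 ] 0.0837 123.3
[ 0.5432 -0.0309] [0.431  0.1315] 0.1974 124.7
butt est [ 0.54497615 -0.03129277]
t 12.18 pos [ 0.5474 -0.0336  0.0887] yaw -54.77 tilt 0.45 F [-0.5  0.7 -0.3] w 1.002
rows shift [-0.077 -0.007  2.967] turn 0.038
```

```bash
python3 -m pendant '[[-0.09,0,1,0.05,0],[-0.09,0,2,0.05,0],[-0.09,0,2.6,0.05,0],[-0.09,0,2.9,0.05,0.3],[-0.09,0,2.9,0.05,0.5]]' 20
python3 -m pendant '[[0,0,0,0,0.7],[0,0,0,0,1],[0,0,0,0,1],[0,0,0,0,1]]' 20
python3 -c "
from h import *
go(.5449,-.0310,-.028,-55)"
```

```text
clock: 12.8
position: [0.5444, -0.0307, -0.0274]
ee_rot: [0.887, -0.462, -0.003, 0.003]
ft_force: [0.9, 0.1, 0.4]
grip_width: 0.604
clock: 13.3
position: [0.546, -0.031, -0.0258]
ee_rot: [0.887, -0.462, -0.001, 0.002]
ft_force: [-0.7, 0.5, 7.6]
grip_width: 0.289
t 13.3 pos [ 0.546  -0.031  -0.0258] yaw -55.04 tilt 0.3 F [-0.7  0.5  7.6] w 0.289
rows shift [-0.017  0.023  0.056] turn -0.007
```

```bash
python3 -m pendant '[[0,0,-0.3,0,1],[0,0,-0.7,0,1],[0,0,-1.1,0,1],[0,0,-1.5,0,1],[0,0,-1.5,0,1]]' 20
python3 look.py L7
```

```text
clock: 13.92
position: [0.5468, -0.031, 0.035]
ee_rot: [0.887, -0.462, -0.001, 0.002]
ft_force: [-0.6, -1.3, -0.9]
grip_width: 0.29
scene crop origin 150 123 scale 4 grip px 225 198
13.925 [ 0.5468 -0.031   0.035 ] [-0.6 -1.3 -0.9] [-0.04 -0.02 -0.05] 0.29
```

View pics/scene_L7.png

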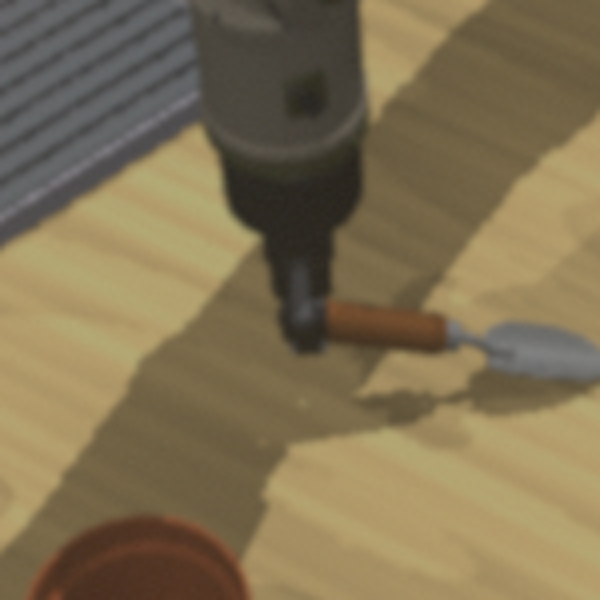

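It pivots: the tip is still on the bench and the handle has risen, tilted about 18°. I'll keep raising, then lock it with a higher force.

```bash
python3 -m pendant '[[0,0,-0.4,0,1],[0,0,-0.8,0,1],[0,0,-1.2,0,1],[0,0,-1.6,0,1],[0,0,-1.8,0,1]]' 20
python3 look.py L8
```

```text
clock: 14.6
position: [0.5466, -0.0307, 0.1067]
ee_rot: [0.887, -0.462, -0.001, 0.002]
ft_force: [-0.1, 0.7, -2.5]
grip_width: 0.291
scene crop origin 148 104 scale 4 grip px 223 179
14.6 [ 0.5466 -0.0307  0.1067] [-0.1  0.7 -2.5] [-0.14 -0.08  0.01] 0.291
```

View pics/scene_L8.png

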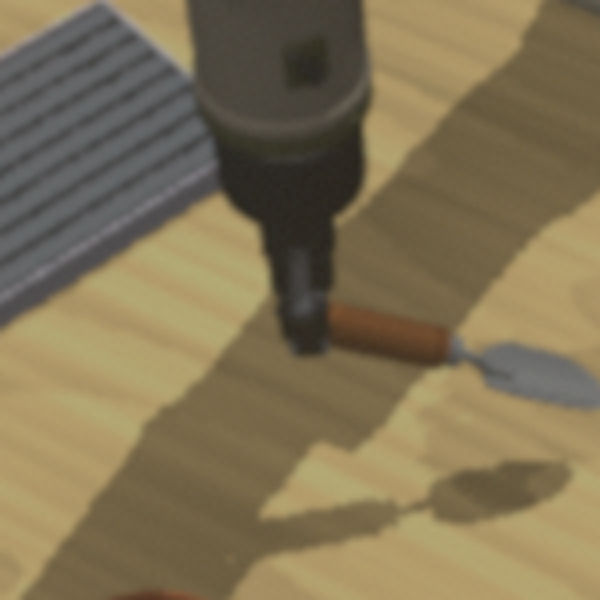

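It is now held off the bench at about 22°, with the friction just balancing it. Quick vertical bounces at 20 N should work it further tip-down, since inertia adds to gravity in that direction.

```bash
python3 -m pendant '[[0,0,-1.5,0,1],[0,0,-0.2,0,1],[0,0,-1.7,0,1],[0,0,-0.4,0,1],[0,0,-1.9,0,1]]' 20
python3 look.py L9
```

```text
clock: 15.28
position: [0.5396, -0.0308, 0.1724]
ee_rot: [0.887, -0.462, -0.01, 0.008]
ft_force: [0.6, 1.1, 0.3]
grip_width: 0.292
scene crop origin 148 82 scale 4 grip px 223 157
15.275 [ 0.5396 -0.0308  0.1724] [0.6 1.1 0.3] [ 0.15 -0.08 -0.06] 0.292
```

View pics/scene_L9.png

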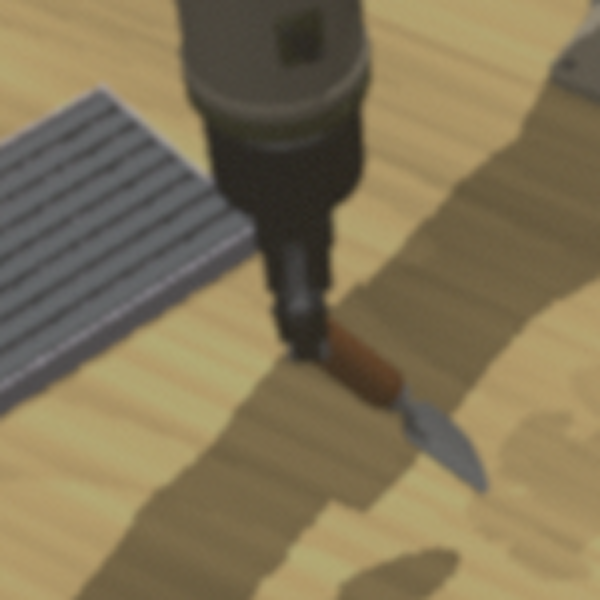

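The bounces worked: it now slopes steeply, tip at crop (485,490). I'll lock the grip at a higher force and measure the tilt.

```bash
python3 -m pendant '[[0,0,0,0,1],[0,0,0,0,1],[0,0,0,0,1]]' 90
python3 look.py L10
cat > tro.py <<'E'
import sys
from h import *
k=sys.argv[1]; z=np.load(f"/tmp/scene{k}.npz"); p,d=z["p"],z["d"]; P=cloud("scene",d)
o=manip.get_obs(); M=R.from_quat(o["ee_rot"]).as_matrix(); G=o["position"]+[0,0,.053]
L=(P-G)@M; zmin=float(sys.argv[2]) if len(sys.argv)>2 else .015
m=(d>0)&(np.abs(L[...,1])<.035)&(L[...,0]<-.02)&(L[...,0]>-.22)&(L[...,2]>-.06)&(L[...,2]<.22)&(P[...,2]>zmin)
Q=L[m]; c=Q.mean(0); a=np.linalg.svd(Q-c)[2][0]; a*=-1 if a[0]>0 else 1
t=(Q-c)@a; th=np.degrees(np.arctan2(a[2],-a[0]))
e=Q[t>np.percentile(t,99)].mean(0)
print("n",len(Q),"slope",th.round(1),"lateral",a[1].round(3),"end(tool)",e.round(4),"world",(G+M@e).round(4),"dist from grip",np.linalg.norm(e).round(4),"min z",P[m][:,2].min().round(4))
E
python3 tro.py L10
```

```text
clock: 15.7
position: [0.546, -0.0305, 0.1803]
ee_rot: [0.887, -0.462, -0.003, 0.003]
ft_force: [0.9, 0.6, -2.0]
grip_width: 0.26
scene crop origin 147 82 scale 4 grip px 222 157
15.7 [ 0.546  -0.0305  0.1803] [ 0.9  0.6 -2. ] [-0.03 -0.07 -0.01] 0.26
n 437 slope 64.1 lateral 0.098 end(tool) [-9.500e-02  1.000e-04  1.761e-01] world [0.4903 0.0467 0.0575] dist from grip 0.2001 min z 0.056
```

View pics/scene_L10.png

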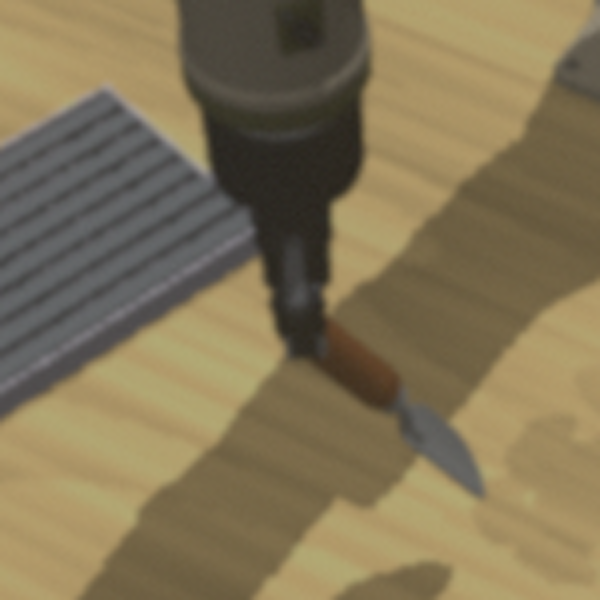

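It slopes about 60°, tip 95 mm ahead of and 176 mm below the grip. For the dip I want the grip at z 0.186, which puts the tip at 10 mm, the blade top about 7 mm below the rim and the collar about 14 mm above it. The grip's xy should be 73 mm behind the pot centre.

```bash
python3 -m pendant '[[0,0,-0.6,0,1],[0,0,-1.3,0,1],[0,0,-2,0,1],[0,0,-2.2,0,1],[0,0,-2.2,0,1]]' 90
python3 -c "
from h import *
go(.4681,.2505,.265,-55)"
```

```text
clock: 16.38
position: [0.547, -0.0302, 0.2686]
ee_rot: [0.887, -0.462, -0.002, 0.003]
ft_force: [-0.2, 0.1, -1.9]
grip_width: 0.268
t 16.38 pos [ 0.547  -0.0302  0.2686] yaw -55.05 tilt 0.41 F [-0.2  0.1 -1.9] w 0.268
rows shift [-6.883 -2.404  0.081] turn -0.009
```

```bash
python3 -m pendant '[[-0.7,-0.25,0,0,1],[-1.8,-0.63,0,0,1],[-2.9,-1,0,0,1],[-4,-1.4,0,0,1],[-5,-1.75,0,0,1]]' 90
python3 -m pendant '[[-0.8,-0.28,0,0,1],[-1.4,-0.48,0,0,1],[-1.8,-0.62,0,0,1],[-1.8,-0.62,0,0,1]]' 90
python3 look.py D1; python3 tro.py D1 .1;python3 -c "
from h import *
go(.4681,.2505,.133,-55)"
```

```text
clock: 17.0
position: [0.5255, 0.0587, 0.2551]
ee_rot: [0.887, -0.462, -0.011, 0.011]
ft_force: [0.7, 0.0, -2.9]
grip_width: 0.263
clock: 17.5
position: [0.5108, 0.1317, 0.2542]
ee_rot: [0.888, -0.459, -0.014, 0.012]
ft_force: [0.1, -1.0, -0.8]
grip_width: 0.266
scene crop origin 225 77 scale 4 grip px 300 152
17.5 [0.5108 0.1317 0.2542] [ 0.1 -1.  -0.8] [-0.06 -0.05 -0.02] 0.266
n 424 slope 62.6 lateral 0.111 end(tool) [-0.1199 -0.0011  0.1825] world [0.4369 0.2266 0.1268] dist from grip 0.2184 min z 0.1017
t 17.55 pos [0.5112 0.1295 0.2547] yaw -54.92 tilt 2.05 F [ 0.  -1.4 -1.4] w 0.269
rows shift [-3.056 -0.96   3.051] turn 0.013
```

View pics/scene_D1.png

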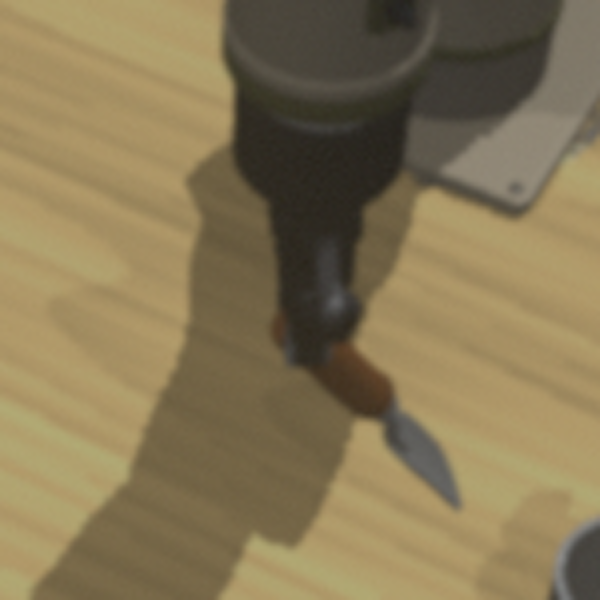

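```bash
python3 -m pendant '[[-0.3,-0.1,0,0,1],[-0.3,-0.1,0,0,1]]' 90; python3 -c "
from h import *
o=manip.get_obs(); print(o['joint_pos'].round(3),o['joint_velocities'].round(2))
go(.4681,.2505,.265,-55)"; python3 look.py D2; python3 tro.py D2 .11
python3 - <<'E'
from h import *
p=np.load("/tmp/sceneD2.npz")["p"]; u,v=312,160
cv2.imwrite("pics/zD2.png",cv2.resize(p[120:220,270:370,::-1],(600,600),interpolation=cv2.INTER_CUBIC))
E
```

```text
clock: 17.8
position: [0.5115, 0.142, 0.2547]
ee_rot: [0.888, -0.46, -0.015, 0.011]
ft_force: [-0.3, 0.0, -1.0]
grip_width: 0.265
[-1.445  0.304  1.339  1.638 -0.295  1.475 -2.603] [ 0.   -0.01  0.02  0.01  0.02 -0.    0.  ]
t 17.8 pos [0.5115 0.142  0.2547] yaw -54.78 tilt 2.17 F [-0.3  0.  -1. ] w 0.265
rows shift [-2.844 -0.671 -0.234] turn 0.037
scene crop origin 230 79 scale 4 grip px 305 154
17.8 [0.5115 0.142  0.2547] [-0.3  0.  -1. ] [-0.04 -0.06 -0.02] 0.265
n 401 slope 63.5 lateral 0.113 end(tool) [-0.0951 -0.0031  0.177 ] world [0.4526 0.2198 0.1323] dist from grip 0.201 min z 0.1312
```

View pics/zD2.png

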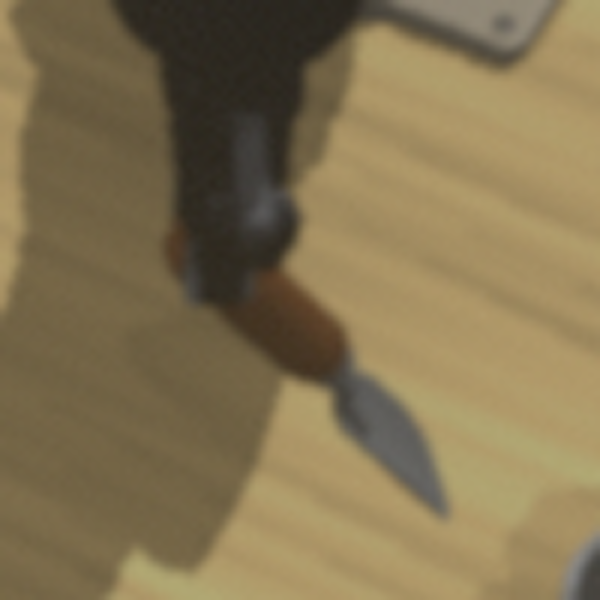

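Joints 3 and 7 are on their range limits (1.339 and -2.603), which is why the tool tilted by 2° and the arm stalled. I'll turn back the other way at once. At the pot, a tool yaw near +20° keeps joint 7 well inside its range.

```bash
python3 -m pendant '[[0,0,0,-1,1],[0,0,0,-2.5,1],[0,0,0,-4.2,1],[0,0,0,-5.9,1],[0,0,0,-7.6,1]]' 90; python3 -m pendant '[[0,0,0,-1.7,1],[0,0,0,-3.4,1],[0,0,0,-4.9,1],[0,0,0,-4.9,1]]' 90; python3 -c "
from h import *
o=manip.get_obs(); print(o['joint_pos'].round(3),o['joint_velocities'].round(2))
go(.495,.335,.265,20)"
```

```text
clock: 18.48
position: [0.5115, 0.1412, 0.2549]
ee_rot: [0.997, -0.077, -0.018, 0.004]
ft_force: [-0.1, 0.6, -2.9]
grip_width: 0.264
clock: 18.98
position: [0.5114, 0.1414, 0.2548]
ee_rot: [0.984, 0.175, -0.019, -0.001]
ft_force: [-0.5, 0.4, -1.2]
grip_width: 0.263
[-1.272  0.185  1.059  1.634 -0.165  1.456 -1.414] [-0.01  0.01  0.01  0.   -0.01 -0.   -0.09]
t 18.98 pos [0.5114 0.1414 0.2548] yaw 20.16 tilt 2.16 F [-0.5  0.4 -1.2] w 0.263
rows shift [ 1.273 -4.688 -0.265] turn 0.027
```

```bash
python3 -m pendant '[[0.2,-0.6,-0.1,0,1],[0.5,-1.6,-0.3,0,1],[0.8,-2.6,-0.3,0,1],[1.1,-3.6,-0.3,0,1],[1.27,-4.5,-0.3,0,1]]' 90; python3 -m pendant '[[0,0,0,0,1],[0,0,0,0,1]]' 90; python3 look.py D3; python3 -c "
from h import *
o=manip.get_obs(); print(o['joint_pos'].round(3),o['joint_velocities'].round(2))
go(.495,.335,.265,20)"
```

```text
clock: 19.6
position: [0.496, 0.3319, 0.2658]
ee_rot: [0.984, 0.176, -0.019, -0.0]
ft_force: [0.6, 0.5, -1.5]
grip_width: 0.267
clock: 19.85
position: [0.4967, 0.329, 0.266]
ee_rot: [0.984, 0.175, -0.019, 0.0]
ft_force: [-0.4, 0.1, -1.0]
grip_width: 0.264
scene crop origin 326 110 scale 4 grip px 401 185
19.85 [0.4967 0.329  0.266 ] [-0.4  0.1 -1. ] [ 0.   -0.09 -0.  ] 0.264
[-1.367  0.372  0.958  1.444 -0.312  1.519 -1.632] [ 0.01 -0.01  0.01  0.   -0.   -0.    0.01]
t 19.9 pos [0.497  0.3284 0.2662] yaw 20.2 tilt 2.17 F [ 0.4 -1.2 -1.9] w 0.266
rows shift [ 0.012 -0.171  0.03 ] turn 0.033
```

View pics/scene_D3.png

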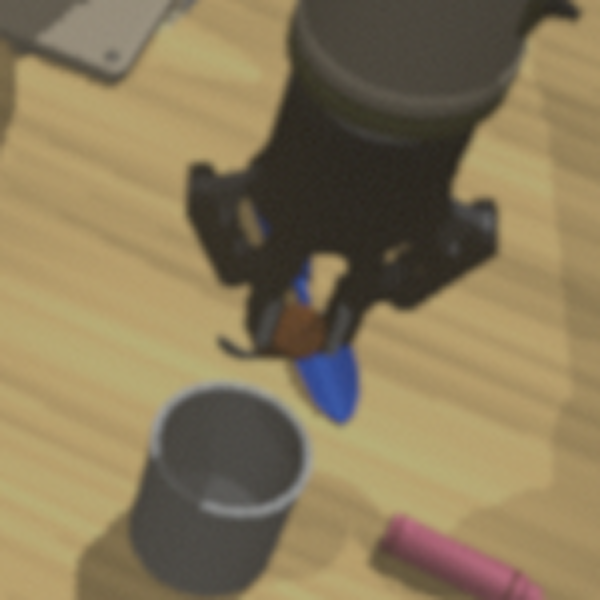

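Run:
```python
from h import *
for X in ([.408,.296,.142],[.4262,.3103,.095],[.497,.3284,.319]): print(X,"scene",proj("scene",X).round(1),"top",proj("top",X).round(1))
p,d=camera("top"); np.savez("/tmp/topD3.npz",p=p,d=d); cv2.imwrite("pics/topD3.png",cv2.resize(p[190:310,140:260,::-1],(600,600),interpolation=cv2.INTER_CUBIC))
z=np.load("/tmp/sceneD3.npz"); P=cloud("scene",z["d"])
print((P[110+86,326+54:326+66]).round(3))
```

```text
[0.408, 0.296, 0.142] scene [384.5 200.9] top [201.4 253.9]
[0.4262, 0.3103, 0.095] scene [383.2 221.5] top [199.5 247.8]
[0.497, 0.3284, 0.319] scene [401.4 185.4] top [174.1 214.1]
[[ 0.415  0.285  0.161]
 [ 0.426  0.288  0.176]
 [ 0.438  0.292  0.193]
 [ 0.445  0.295  0.203]
 [ 0.452  0.298  0.213]
 [ 0.45   0.3    0.212]
 [ 0.281  0.278 -0.001]
 [ 0.283  0.28   0.003]
 [ 0.277  0.282 -0.004]
 [ 0.477  0.311  0.252]
 [ 0.513  0.318  0.298]
 [ 0.515  0.319  0.301]]
```

View pics/topD3.png

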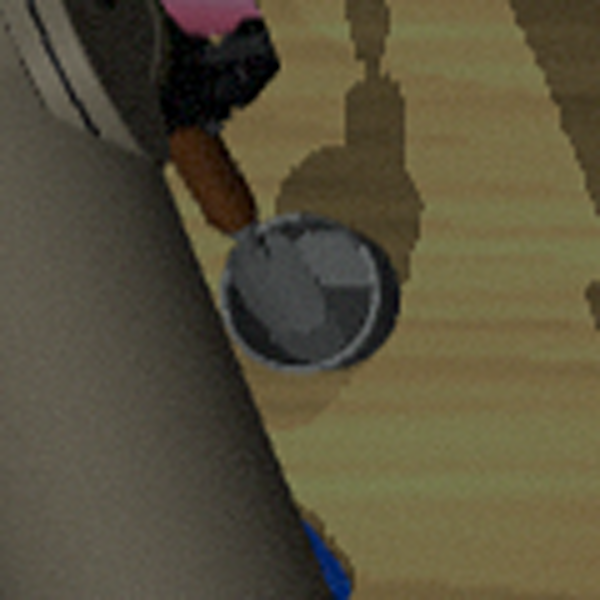

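```bash
cat > tt.py <<'E'
import sys
from h import *
k=sys.argv[1]; zlo=float(sys.argv[2]); box=[int(v) for v in sys.argv[3].split(",")]
z=np.load(f"/tmp/top{k}.npz"); p,d=z["p"],z["d"]; P=cloud("top",d); hsv=cv2.cvtColor(p,cv2.COLOR_RGB2HSV)
o=manip.get_obs(); M=R.from_quat(o["ee_rot"]).as_matrix(); G=o["position"]+[0,0,.053]; f=-M[:,0].copy(); f[2]=0; f/=np.linalg.norm(f); s=np.array([-f[1],f[0],0])
S=np.zeros(d.shape,bool); S[box[1]:box[3],box[0]:box[2]]=1
D=P-G; F=D@f; Y=D@s
m=S&(d>0)&(P[...,2]>zlo)&(F>0.0)&(F<.2)&(np.abs(Y)<.04)
bl=m&(hsv[...,1]<90)
br=m&(hsv[...,1]>=120)
for nme,q in (("blade",bl),("handle",br)):
    if q.sum()<5: print(nme,q.sum()); continue
    x,y,h=F[q],Y[q],D[...,2][q]; c=np.polyfit(x,h,1); i=x.argsort()[-6:]
    print(nme,q.sum(),"slope",np.degrees(np.arctan(-c[0])).round(1),"fwd",np.percentile(x,[1,99]).round(4),"lat",y.mean().round(4),np.percentile(y,[2,98]).round(4),"dz",np.percentile(h,[1,99]).round(4),"far end world",P[q][i].mean(0).round(4))
E
python3 tt.py D3 .11 150,205,225,275
```

```text
blade 1170 slope -75.2 fwd [0.0059 0.1502] lat 0.0221 [-0.0162  0.0396] dz [-0.1685  0.3809] far end world [0.3669 0.2408 0.6936]
handle 292 slope 68.5 fwd [0.0021 0.0463] lat 0.0081 [-0.011   0.0363] dz [-0.069   0.1506] far end world [0.4535 0.3116 0.2541]
```

```bash
sed -i 's/&(P\[...,2\]>zlo)/\&(P[...,2]>zlo)\&(D[...,2]<0.02)/' tt.py; python3 tt.py D3 .11 150,205,225,275
```

```text
blade 310 slope 60.2 fwd [0.0061 0.0978] lat -0.0015 [-0.0198  0.0172] dz [-0.1742  0.0035] far end world [0.4032 0.2989 0.1443]
handle 223 slope 53.3 fwd [0.0022 0.0466] lat 0.0019 [-0.0114  0.0161] dz [-0.0696 -0.005 ] far end world [0.4535 0.3116 0.2541]
```

The top view shows the blade over the pot, tip at (0.403,0.299,0.144), slope about 58-60°, lateral error 1.5 mm. I'll centre it and lower it.

```bash
python3 -m pendant '[[0,-0.17,0.4,0.03,1],[0,-0.17,0.8,0.03,1],[-0.02,-0.17,1.1,0.03,1],[-0.02,-0.17,1.1,0.03,1]]' 90;  python3 -c "
from h import *
go(.495,.335,.133,20)"
```

```text
clock: 20.45
position: [0.4913, 0.3345, 0.221]
ee_rot: [0.984, 0.175, -0.02, 0.0]
ft_force: [0.5, -0.9, -1.6]
grip_width: 0.267
t 20.45 pos [0.4913 0.3345 0.221 ] yaw 20.15 tilt 2.28 F [ 0.5 -0.9 -1.6] w 0.267
rows shift [0.179 0.035 2.193] turn 0.025
```

```bash
python3 -m pendant '[[0.1,0.03,0.5,0,1],[0.18,0.03,1,0,1],[0.18,0.03,1.5,0,1],[0.18,0.03,1.9,0,1],[0.18,0.03,1.9,0,1]]' 90;  python3 -c "
from h import *
go(.495,.335,.133,20)
p,d=camera('top'); np.savez('/tmp/topD4.npz',p=p,d=d); cv2.imwrite('pics/topD4.png',cv2.resize(p[190:310,140:260,::-1],(600,600),interpolation=cv2.INTER_CUBIC))
"; python3 look.py D4; python3 tt.py D4 .02 150,205,225,275
```

```text
clock: 21.08
position: [0.4954, 0.3354, 0.1445]
ee_rot: [0.984, 0.175, -0.02, 0.0]
ft_force: [-1.0, 0.1, 0.3]
grip_width: 0.262
t 21.07 pos [0.4954 0.3354 0.1445] yaw 20.16 tilt 2.3 F [-1.   0.1  0.3] w 0.262
rows shift [-0.002  0.008  0.287] turn 0.027
scene crop origin 316 148 scale 4 grip px 391 223
21.125 [0.496  0.3357 0.1456] [ 0.9 -0.9 -0.8] [ 0.05 -0.1  -0.01] 0.265
blade 503 slope 19.6 fwd [0.01  0.118] lat -0.0023 [-0.0397  0.0387] dz [-0.1774 -0.0183] far end world [0.3854 0.2937 0.0791]
handle 180 slope 55.8 fwd [0.0039 0.0483] lat 0.002 [-0.0117  0.0223] dz [-0.0725  0.0046] far end world [0.4493 0.3246 0.1176]
```

View pics/topD4.png

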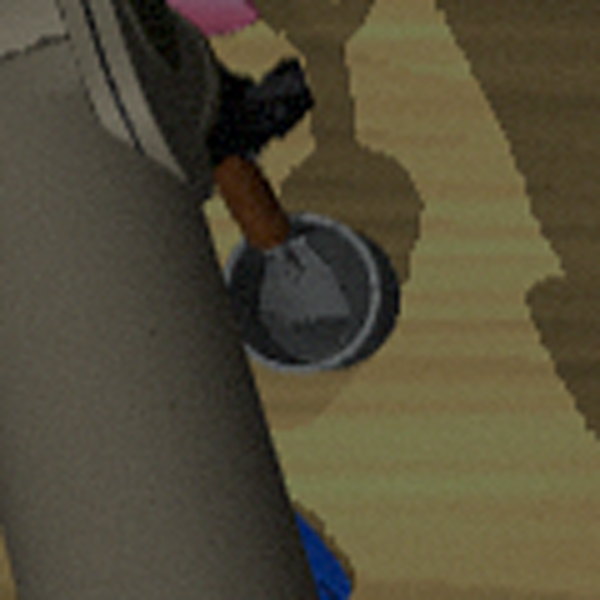

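View pics/scene_D4.png

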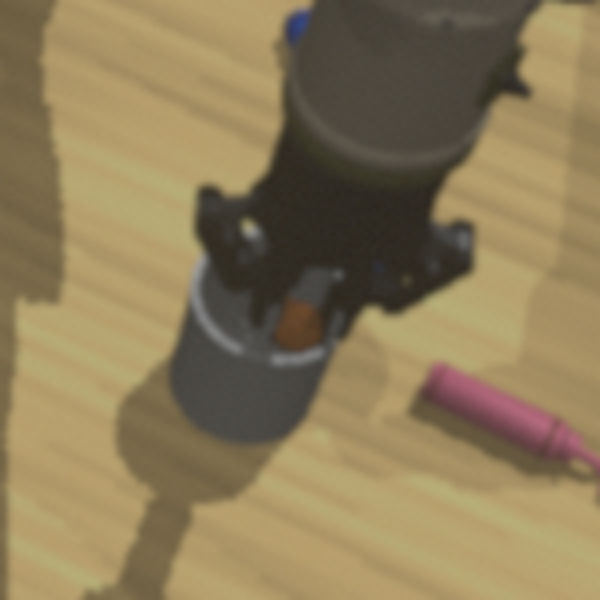

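```bash
python3 -m pendant '[[0,0,0.15,0,1],[0,0,0.27,0,1],[0,0,0.27,0,1],[0,0,0.27,0,1]]' 90;  python3 -c "
from h import *
go(.495,.335,.133,20)
p,d=camera('top'); np.savez('/tmp/topD5.npz',p=p,d=d)
P=cloud('top',d); hsv=cv2.cvtColor(p,cv2.COLOR_RGB2HSV)
o=manip.get_obs(); M=R.from_quat(o['ee_rot']).as_matrix(); G=o['position']+[0,0,.053]; f=-M[:,0].copy(); f[2]=0; f/=np.linalg.norm(f); s=np.array([-f[1],f[0],0])
# profile down the trowel's middle line in the top view
D=P-G
for fw in np.arange(.036,.104,.004):
    m=(np.abs(D@f-fw)<.002)&(np.abs(D@s+.0015)<.006)&(D[...,2]<0)&(P[...,2]>0)
    if m.sum(): print(fw.round(3),m.sum(),'z',np.median(P[m][:,2]).round(4),'sat',np.median(hsv[m][:,1]), 'xy r from pot', np.hypot(*(np.median(P[m],0)[:2]-[.4262,.3103])).round(3))
cv2.imwrite('pics/topD5.png',cv2.resize(p[220:280,170:230,::-1],(600,600),interpolation=cv2.INTER_CUBIC))
"
```

```text
clock: 21.68
position: [0.4959, 0.3358, 0.1353]
ee_rot: [0.984, 0.175, -0.019, -0.0]
ft_force: [-0.7, -0.6, -1.2]
grip_width: 0.262
t 21.68 pos [0.4959 0.3358 0.1353] yaw 20.16 tilt 2.18 F [-0.7 -0.6 -1.2] w 0.262
rows shift [-0.025  0.011  0.058] turn 0.026
0.036 12 z 0.1359 sat 180.5 xy r from pot 0.039
0.04 10 z 0.1291 sat 185.0 xy r from pot 0.034
0.044 7 z 0.1246 sat 186.0 xy r from pot 0.031
0.048 7 z 0.1209 sat 146.0 xy r from pot 0.026
0.052 12 z 0.0962 sat 20.5 xy r from pot 0.022
0.056 5 z 0.0773 sat 19.0 xy r from pot 0.018
0.06 6 z 0.0736 sat 14.5 xy r from pot 0.016
0.064 10 z 0.0641 sat 12.0 xy r from pot 0.01
0.068 7 z 0.0561 sat 11.0 xy r from pot 0.007
0.072 7 z 0.0503 sat 11.0 xy r from pot 0.002
0.076 6 z 0.0443 sat 7.0 xy r from pot 0.003
0.08 5 z 0.0391 sat 7.0 xy r from pot 0.004
0.084 5 z 0.0331 sat 16.0 xy r from pot 0.01
0.088 7 z 0.0256 sat 24.0 xy r from pot 0.013
0.092 6 z 0.0232 sat 16.5 xy r from pot 0.018
0.096 5 z 0.0191 sat 19.0 xy r from pot 0.023
0.1 8 z 0.0048 sat 19.0 xy r from pot 0.026
```

View pics/topD5.png

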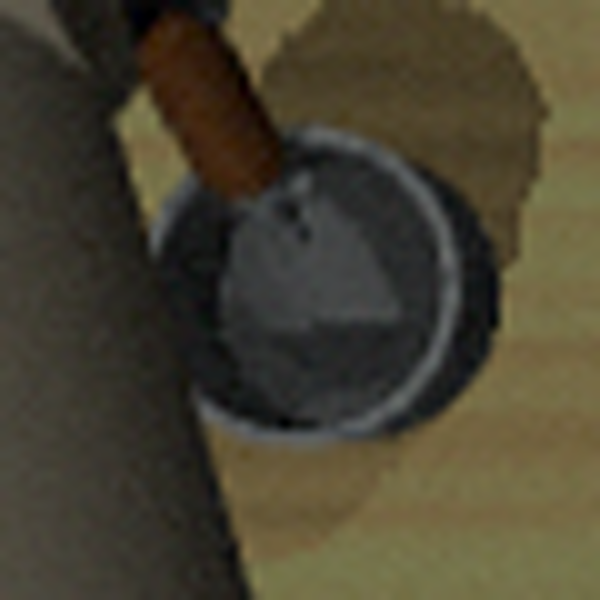

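The blade middle line runs from z≈0.08 at the heel to about 0.017 at the tip. The handle's front lower edge is at about 0.107, so there is room to go 5 mm deeper. Then I'll hold for well over a second.

```bash
python3 -m pendant '[[0,0,0.12,0,1],[0,0,0.12,0,1],[0,0,0.12,0,1],[0,0,0.12,0,1],[0,0,0.12,0,1]]' 90; python3 -m pendant '[[0,0,0,0,1],[0,0,0,0,1],[0,0,0,0,1],[0,0,0,0,1],[0,0,0,0,1]]' 90;python3 -m pendant '[[0,0,0,0,1],[0,0,0,0,1],[0,0,0,0,1],[0,0,0,0,1]]' 90
python3 -c "
from h import *
go(.495,.335,.133,20)
p,d=camera('top'); np.savez('/tmp/topD6.npz',p=p,d=d)
P=cloud('top',d); hsv=cv2.cvtColor(p,cv2.COLOR_RGB2HSV)
o=manip.get_obs(); M=R.from_quat(o['ee_rot']).as_matrix(); G=o['position']+[0,0,.053]; f=-M[:,0].copy(); f[2]=0; f/=np.linalg.norm(f); s=np.array([-f[1],f[0],0]);D=P-G
for fw in np.arange(.044,.104,.004):
    m=(np.abs(D@f-fw)<.002)&(np.abs(D@s+.0015)<.006)&(D[...,2]<0)&(P[...,2]>0)
    if m.sum(): print(fw.round(3),'z',np.median(P[m][:,2]).round(4),'sat',np.median(hsv[m][:,1]))
for w in (-.016,.013):
  for fw in np.arange(.05,.08,.004):
    m=(np.abs(D@f-fw)<.002)&(np.abs(D@s-w)<.004)&(D[...,2]<0)&(P[...,2]>0)
    if m.sum(): print('wing',w,fw.round(3),'z',np.median(P[m][:,2]).round(4))
"
```

```text
clock: 22.35
position: [0.4956, 0.3357, 0.1304]
ee_rot: [0.984, 0.175, -0.019, -0.0]
ft_force: [-0.2, 0.8, -0.9]
grip_width: 0.265
clock: 22.98
position: [0.4956, 0.3357, 0.1304]
ee_rot: [0.984, 0.175, -0.019, -0.0]
ft_force: [0.0, 0.6, -1.5]
grip_width: 0.263
clock: 23.48
position: [0.4956, 0.3357, 0.1304]
ee_rot: [0.984, 0.175, -0.019, -0.0]
ft_force: [-0.3, -0.2, -0.7]
grip_width: 0.264
t 23.48 pos [0.4956 0.3357 0.1304] yaw 20.16 tilt 2.18 F [-0.3 -0.2 -0.7] w 0.264
rows shift [-0.023  0.01  -0.065] turn 0.026
0.044 z 0.1204 sat 196.0
0.048 z 0.1147 sat 162.5
0.052 z 0.0897 sat 14.5
0.056 z 0.0748 sat 17.0
0.06 z 0.0648 sat 12.0
0.064 z 0.0553 sat 19.0
0.068 z 0.052 sat 14.0
0.072 z 0.0464 sat 15.0
0.076 z 0.0397 sat 16.0
0.08 z 0.0329 sat 10.0
0.084 z 0.0307 sat 10.5
0.088 z 0.024 sat 14.0
0.092 z 0.0184 sat 24.0
0.096 z 0.0121 sat 24.5
0.1 z 0.0045 sat 18.0
wing -0.016 0.054 z 0.0749
wing -0.016 0.058 z 0.0667
wing -0.016 0.062 z 0.0633
wing -0.016 0.066 z 0.0657
wing -0.016 0.07 z 0.0569
wing -0.016 0.074 z 0.0493
wing -0.016 0.078 z 0.0439
wing 0.013 0.05 z 0.0069
wing 0.013 0.054 z 0.0104
wing 0.013 0.058 z 0.0641
wing 0.013 0.062 z 0.0041
wing 0.013 0.066 z 0.0565
wing 0.013 0.07 z 0.0305
wing 0.013 0.074 z 0.0487
wing 0.013 0.078 z 0.0412
```

The hold is done: from clock 22.3 to 23.5 the visible blade surface was at z≤0.08 and the handle stayed above the rim. Next I'll raise it and hold for the drip.

```bash
python3 -m pendant '[[0,0,-0.6,0,1],[-0.05,0,-1.3,0,1],[-0.1,0,-2.1,0,1],[-0.15,0,-2.7,0,1],[-0.15,0,-2.9,0,1]]' 90; python3 -m pendant '[[0,0,0,0,1],[0,0,0,0,1],[0,0,0,0,1],[0,0,0,0,1],[0,0,0,0,1]]' 90
python3 -c "
from h import *
go(.495,.335,.24,20)
p,d=camera('top'); np.savez('/tmp/topD7.npz',p=p,d=d);cv2.imwrite('pics/topD7.png',cv2.resize(p[190:310,140:260,::-1],(600,600),interpolation=cv2.INTER_CUBIC))"; python3 tt.py D7 .105 150,205,225,275
python3 -m pendant '[[0,0,0,0,1],[0,0,0,0,1],[0,0,0,0,1],[0,0,0,0,1],[0,0,0,0,1]]' 90
```

```text
clock: 24.15
position: [0.4949, 0.3345, 0.2478]
ee_rot: [0.984, 0.175, -0.018, -0.001]
ft_force: [-0.1, 0.8, -1.8]
grip_width: 0.266
clock: 24.78
position: [0.4943, 0.3343, 0.2463]
ee_rot: [0.984, 0.175, -0.019, -0.0]
ft_force: [-0.1, -0.1, -1.2]
grip_width: 0.264
t 24.77 pos [0.4943 0.3343 0.2463] yaw 20.16 tilt 2.2 F [-0.1 -0.1 -1.2] w 0.264
rows shift [ 0.028 -0.009  0.157] turn 0.026
blade 295 slope 60.5 fwd [0.007  0.0974] lat -0.0016 [-0.0188  0.0174] dz [-0.1731  0.0045] far end world [0.4008 0.3047 0.1276]
handle 219 slope 53.8 fwd [0.0026 0.0474] lat 0.0018 [-0.0113  0.0158] dz [-0.0717 -0.0034] far end world [0.4499 0.3176 0.2318]
clock: 25.45
position: [0.4944, 0.3343, 0.2465]
ee_rot: [0.984, 0.175, -0.019, -0.0]
ft_force: [-0.5, -0.7, -1.7]
grip_width: 0.267
```

View pics/topD7.png

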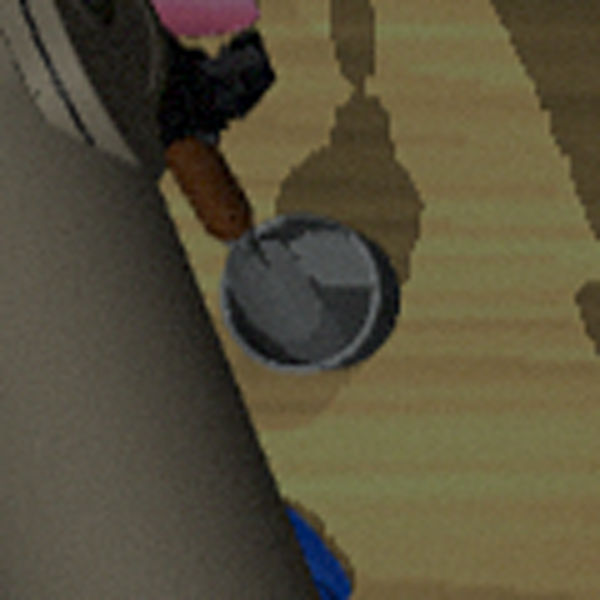

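The blade hangs clear with its tip at (0.401,0.305,0.125), 26 mm from the pot axis. It slopes about 60° and was held about 1.3 s. I'll carry it to the tray now, with the tip landing point near (0.371,-0.300).

```bash
python3 -m pendant '[[0,0.6,-0.1,0,1],[0,1.6,-0.3,0,1],[0,2.8,-0.3,0,1],[0,4,-0.3,0,1],[0,5.2,-0.3,0,1]]' 90; python3 -c "
from h import *
go(.4622,-.3288,.25,-17.6); print(manip.get_obs()['joint_pos'].round(2))"
```

```text
clock: 26.08
position: [0.5669, 0.1363, 0.2574]
ee_rot: [0.984, 0.174, -0.019, -0.0]
ft_force: [0.7, 0.5, -1.4]
grip_width: 0.268
t 26.07 pos [0.5669 0.1363 0.2574] yaw 20.1 tilt 2.15 F [ 0.7  0.5 -1.4] w 0.268
rows shift [-6.444 10.022  0.349] turn 6.284
[-1.09  0.36  1.01  1.49 -0.3   1.5  -1.29]
```

```bash
python3 -m pendant '[[-0.8,1.2,-0.1,0.8,1],[-1.6,2.4,-0.1,1.6,1],[-2.4,3.6,-0.1,2.4,1],[-3.2,4.8,-0.1,3.2,1],[-4,6,-0.1,4,1]]' 90; python3 -c "
from h import *
go(.4622,-.3288,.25,-17.6); print(manip.get_obs()['joint_pos'].round(2))"
```

```text
clock: 26.7
position: [0.4979, -0.1441, 0.2655]
ee_rot: [0.999, -0.035, -0.018, 0.003]
ft_force: [0.8, -0.3, -0.8]
grip_width: 0.264
t 26.7 pos [ 0.4979 -0.1441  0.2655] yaw -4.07 tilt 2.14 F [ 0.8 -0.3 -0.8] w 0.264
rows shift [-0.547  4.665  0.442] turn 2.254
[-0.92  0.17  1.25  1.65 -0.14  1.47 -1.29]
```

```bash
python3 -m pendant '[[-0.1,1,0,0.5,1],[-0.2,2,0,1,1],[-0.3,3,0,1.5,1]]' 90; python3 -c "
from h import *
go(.4622,-.3288,.25,-17.6); print(manip.get_obs()['joint_pos'].round(3))"
```

```text
clock: 27.08
position: [0.478, -0.2624, 0.267]
ee_rot: [0.993, -0.113, -0.018, 0.005]
ft_force: [1.2, 0.3, -1.3]
grip_width: 0.267
t 27.07 pos [ 0.478  -0.2624  0.267 ] yaw -13.01 tilt 2.14 F [ 1.2  0.3 -1.3] w 0.267
rows shift [0.003 1.7   0.45 ] turn 0.765
[-0.604  0.297  1.246  1.587 -0.255  1.488 -1.141]
```

```bash
python3 -m pendant '[[0,0.8,0.3,0.4,1],[0,1.6,0.9,0.77,1],[0.05,1.7,1.5,0.77,1],[0.05,1.7,2,0.77,1],[0.05,1.7,2.2,0.77,1]]' 90; python3 look.py T1; python3 tro.py T1 .03; python3 -c "
from h import *
go(.4622,-.3288,.165,-17.6); print(manip.get_obs()['joint_pos'].round(3))
p,d=camera('top'); np.savez('/tmp/topT1.npz',p=p,d=d);cv2.imwrite('pics/topT1.png',cv2.resize(p[170:300,360:490,::-1],(600,600),interpolation=cv2.INTER_CUBIC))"
```

```text
clock: 27.7
position: [0.4622, -0.327, 0.1788]
ee_rot: [0.988, -0.152, -0.019, 0.006]
ft_force: [-0.2, 0.3, -0.9]
grip_width: 0.269
scene crop origin 59 9 scale 4 grip px 134 84
27.7 [ 0.4622 -0.327   0.1788] [-0.2  0.3 -0.9] [ 0.01 -0.07  0.02] 0.269
n 222 slope 62.8 lateral 0.091 end(tool) [-0.0894  0.0043  0.1652] world [ 0.3693 -0.3049  0.0696] dist from grip 0.1879 min z 0.0677
t 27.75 pos [ 0.4623 -0.3267  0.1784] yaw -17.45 tilt 2.24 F [-0.1  0.5 -1.8] w 0.263
rows shift [0.025 0.045 0.336] turn 0.025
[-0.385  0.43   1.17   1.669 -0.374  1.338 -1.025]
```

View pics/scene_T1.png

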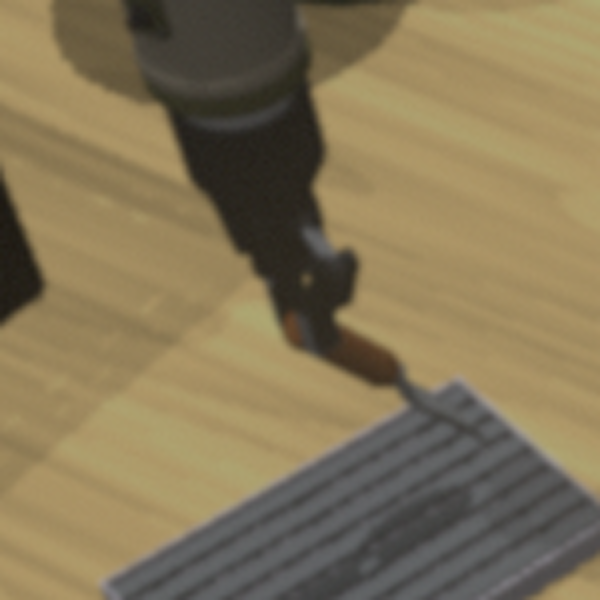

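View pics/topT1.png

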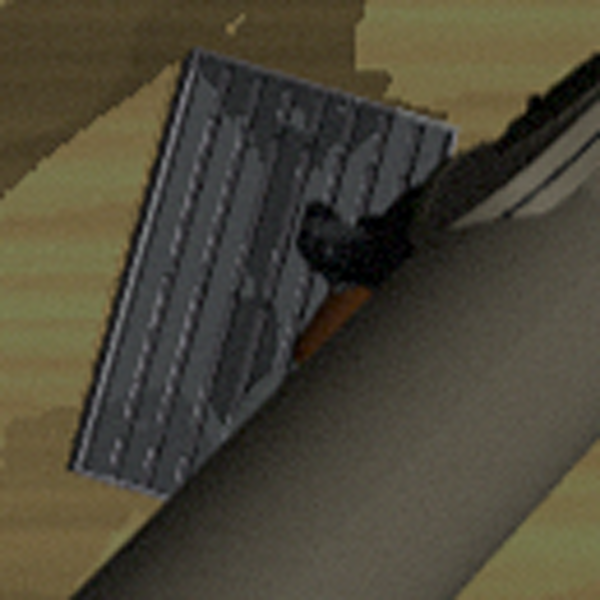

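Parallax makes the trowel look skewed, but in 3D its yaw is within 0.2° of the tray's long axis and the tip is above the grid near (0.367,-0.303). I'll lower to touch at low grip force, then follow an arc so the tip stays put while the handle comes down.

```bash
python3 -m pendant '[[0.02,0.03,0.3,0.02,1],[0.02,0.03,0.5,0.02,1],[0.02,0.03,0.6,0.02,1],[0.02,0.03,0.6,0.02,1]]' 40; python3 -m pendant '[[0,0,0.1,0,1],[0,0,0.2,0,1],[0,0,0.3,0,1],[0,0,0.3,0,1]]' 20
cat > arc.py <<'E'
import sys
from h import *
# reported-TCP target for trowel line angle phi, tip fixed at T
T=np.array([float(sys.argv[1]),float(sys.argv[2])]); off=float(sys.argv[3]); f=np.array([np.cos(np.radians(162.4)),np.sin(np.radians(162.4))])
for ph in map(float,sys.argv[4:]):
    r=.1953; a=np.radians(ph); g=T-f*r*np.cos(a); print("phi",ph); go(g[0],g[1],.0245+r*np.sin(a)-off,-17.6)
E
python3 arc.py .3690 -.3010 .042 60 50; python3 look.py T2
```

```text
clock: 28.3
position: [0.4621, -0.3289, 0.1555]
ee_rot: [0.988, -0.153, -0.018, 0.006]
ft_force: [0.1, -0.2, -1.2]
grip_width: 0.265
clock: 28.8
position: [0.4636, -0.3297, 0.1448]
ee_rot: [0.988, -0.152, -0.016, 0.007]
ft_force: [4.3, -0.1, 7.2]
grip_width: 0.266
phi 60.0
t 28.8 pos [ 0.4636 -0.3297  0.1448] yaw -17.56 tilt 2.01 F [ 4.3 -0.1  7.2] w 0.266
rows shift [-0.034  0.034 -0.17 ] turn 0.007
phi 50.0
t 28.8 pos [ 0.4636 -0.3297  0.1448] yaw -17.56 tilt 2.01 F [ 4.3 -0.1  7.2] w 0.266
rows shift [0.677 0.026 0.297] turn 0.007
scene crop origin 61 20 scale 4 grip px 136 95
28.8 [ 0.4636 -0.3297  0.1448] [ 4.3 -0.1  7.2] [-0.13 -0.87 -0.04] 0.266
```

View pics/scene_T2.png

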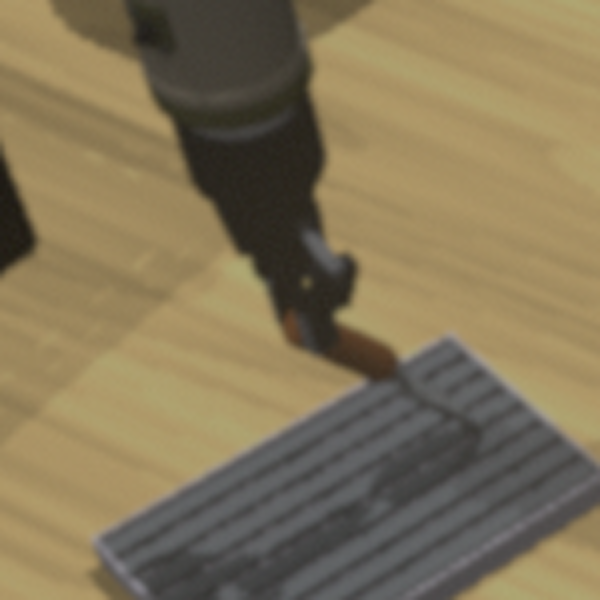

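The tip is on the grid with 7 N up. The grip still reads 0.266, its squeezed value, so it hasn't relaxed to 20 N. I'll back off 3 mm and ease the closure a little so that it can pivot.

```bash
python3 -m pendant '[[0,0,-0.12,0,0.75],[0,0,-0.12,0,0.73],[0,0,-0.12,0,0.73]]' 20; python3 arc.py .3690 -.3010 .042 60 50; python3 -c "
from workcell import manip; print(manip.get_obs()['torque'])"
```

```text
clock: 29.22
position: [0.4616, -0.3289, 0.1482]
ee_rot: [0.988, -0.153, -0.018, 0.006]
ft_force: [-0.6, -0.4, -1.1]
grip_width: 0.272
phi 60.0
t 29.23 pos [ 0.4616 -0.3289  0.1482] yaw -17.61 tilt 2.21 F [-0.6 -0.4 -1.1] w 0.272
rows shift [ 0.021  0.038 -0.086] turn -0.002
phi 50.0
t 29.23 pos [ 0.4616 -0.3289  0.1482] yaw -17.61 tilt 2.21 F [-0.6 -0.4 -1.1] w 0.272
rows shift [0.734 0.03  0.378] turn -0.002
[-0.03936754 -0.09680855  0.0551634 ]
```

```bash
python3 -m pendant '[[0.1,0.03,0.12,0,0.73],[0.25,0.03,0.18,0,0.73],[0.37,0.03,0.22,0,0.73],[0.37,0.03,0.22,0,0.73]]' 20; python3 arc.py .3690 -.3010 .042 55 50; python3 look.py T3
```

```text
clock: 29.72
position: [0.4752, -0.3348, 0.1389]
ee_rot: [0.988, -0.153, -0.019, 0.006]
ft_force: [-0.8, 1.1, 1.7]
grip_width: 0.274
phi 55.0
t 29.73 pos [ 0.4752 -0.3348  0.1389] yaw -17.61 tilt 2.25 F [-0.8  1.1  1.7] w 0.274
rows shift [ 0.012 -0.001 -0.09 ] turn -0.002
phi 50.0
t 29.73 pos [ 0.4752 -0.3348  0.1389] yaw -17.61 tilt 2.25 F [-0.8  1.1  1.7] w 0.274
rows shift [ 0.358 -0.005  0.157] turn -0.002
scene crop origin 56 24 scale 4 grip px 131 99
29.725 [ 0.4752 -0.3348  0.1389] [-0.8  1.1  1.7] [ 0.54  0.59 -0.14] 0.274
```

View pics/scene_T3.png

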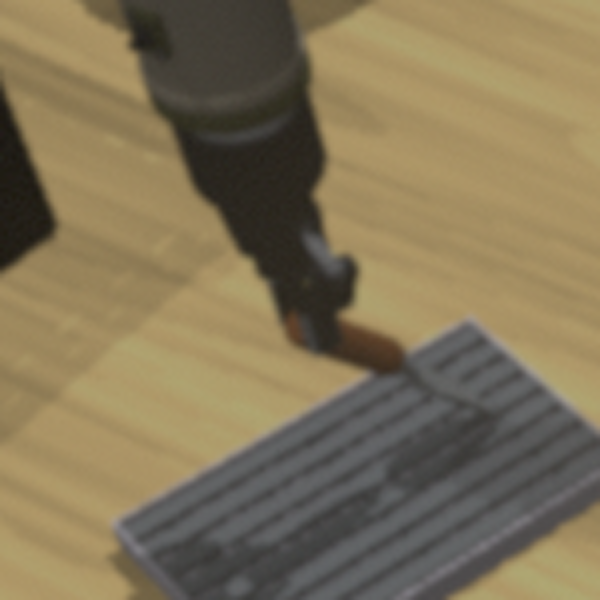

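It is pivoting, with about 3 N at the tip. I'll continue along the arc.

```bash
python3 arc.py .3690 -.3010 .0455 50 45 40 35|grep -v pos; python3 -m pendant '[[0.2,0,0.15,0,0.73],[0.36,0,0.25,0,0.73],[0.52,0,0.38,0,0.73],[0.67,0,0.52,0,0.73],[0.67,0,0.52,0,0.73]]' 20; python3 arc.py .3690 -.3010 .0455 45 35 25; python3 look.py T4
```

```text
phi 50.0
rows shift [ 0.364 -0.007  0.248] turn -0.004
phi 45.0
rows shift [ 0.688 -0.012  0.524] turn -0.004
phi 40.0
rows shift [ 0.986 -0.017  0.828] turn -0.004
phi 35.0
rows shift [ 1.257 -0.023  1.157] turn -0.004
clock: 30.4
position: [0.5012, -0.3434, 0.1174]
ee_rot: [0.988, -0.152, -0.018, 0.006]
ft_force: [2.9, -1.9, 5.3]
grip_width: 0.28
phi 45.0
t 30.4 pos [ 0.5012 -0.3434  0.1174] yaw -17.56 tilt 2.15 F [ 2.9 -1.9  5.3] w 0.28
rows shift [-0.017 -0.011  0.008] turn 0.006
phi 35.0
t 30.4 pos [ 0.5012 -0.3434  0.1174] yaw -17.56 tilt 2.15 F [ 2.9 -1.9  5.3] w 0.28
rows shift [ 0.551 -0.022  0.641] turn 0.006
phi 25.0
t 30.4 pos [ 0.5012 -0.3434  0.1174] yaw -17.56 tilt 2.15 F [ 2.9 -1.9  5.3] w 0.28
rows shift [ 1.001 -0.035  1.364] turn 0.006
scene crop origin 49 36 scale 4 grip px 124 111
30.4 [ 0.5012 -0.3434  0.1174] [ 2.9 -1.9  5.3] [-0.21 -0.36  0.08] 0.28
```

View pics/scene_T4.png

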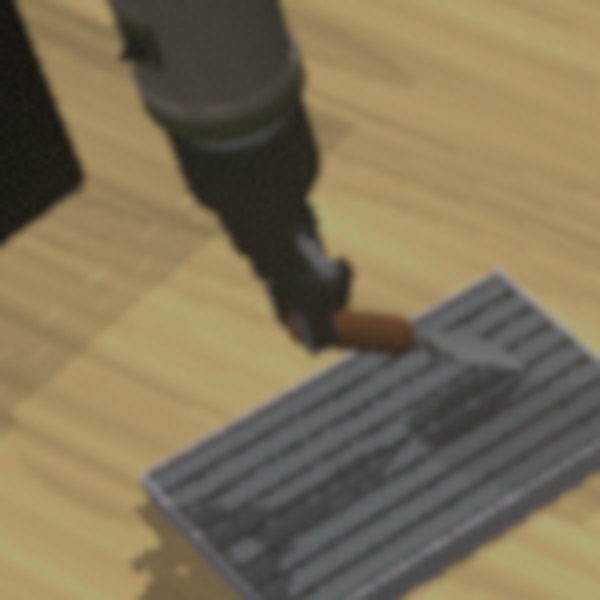

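```bash
python3 -m pendant '[[0.28,0,0.25,0,0.72],[0.5,0,0.5,0,0.72],[0.68,0,0.75,0,0.72],[0.85,0,1,0,0.72],[1,0,1.28,0,0.72]]' 20; python3 arc.py .3690 -.3010 .0455 25 15 8; python3 look.py T5
```

```text
clock: 31.08
position: [0.5362, -0.3554, 0.064]
ee_rot: [0.988, -0.153, -0.019, 0.006]
ft_force: [-0.4, -0.4, 2.4]
grip_width: 0.28
phi 25.0
t 31.07 pos [ 0.5362 -0.3554  0.064 ] yaw -17.62 tilt 2.23 F [-0.4 -0.4  2.4] w 0.28
rows shift [ 0.032 -0.035  0.059] turn -0.004
phi 15.0
t 31.07 pos [ 0.5362 -0.3554  0.064 ] yaw -17.62 tilt 2.23 F [-0.4 -0.4  2.4] w 0.28
rows shift [ 0.351 -0.048  0.848] turn -0.004
phi 8.0
t 31.07 pos [ 0.5362 -0.3554  0.064 ] yaw -17.62 tilt 2.23 F [-0.4 -0.4  2.4] w 0.28
rows shift [ 0.49  -0.058  1.427] turn -0.004
scene crop origin 40 59 scale 4 grip px 115 134
31.075 [ 0.5362 -0.3554  0.064 ] [-0.4 -0.4  2.4] [-0.04  0.09  0.13] 0.28
```

View pics/scene_T5.png

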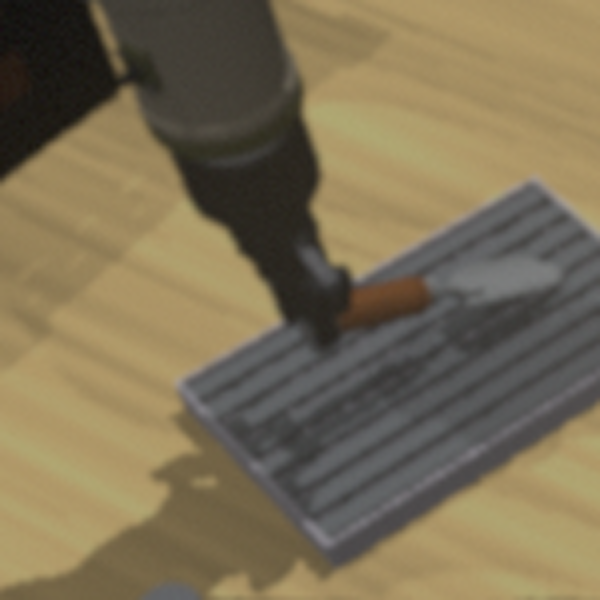

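```bash
python3 -m pendant '[[0.12,-0.02,0.25,0,0.72],[0.22,-0.03,0.5,0,0.72],[0.31,-0.04,0.75,0,0.72],[0.38,-0.05,1,0,0.72],[0.44,-0.05,1.25,0,0.72]]' 20; python3 arc.py .3690 -.3010 .0455 8 5 3.4; python3 look.py T6
```

```text
clock: 31.75
position: [0.5519, -0.3591, 0.0137]
ee_rot: [0.988, -0.153, -0.018, 0.006]
ft_force: [0.5, -0.5, 0.5]
grip_width: 0.281
phi 8.0
t 31.75 pos [ 0.5519 -0.3591  0.0137] yaw -17.6 tilt 2.18 F [ 0.5 -0.5  0.5] w 0.281
rows shift [ 0.045 -0.004  0.186] turn -0.001
phi 5.0
t 31.75 pos [ 0.5519 -0.3591  0.0137] yaw -17.6 tilt 2.18 F [ 0.5 -0.5  0.5] w 0.281
rows shift [ 0.082 -0.009  0.439] turn -0.001
phi 3.4
t 31.75 pos [ 0.5519 -0.3591  0.0137] yaw -17.6 tilt 2.18 F [ 0.5 -0.5  0.5] w 0.281
rows shift [ 0.097 -0.011  0.575] turn -0.001
scene crop origin 40 76 scale 4 grip px 115 151
31.75 [ 0.5519 -0.3591  0.0137] [ 0.5 -0.5  0.5] [0.   0.01 0.04] 0.281
```

View pics/scene_T6.png

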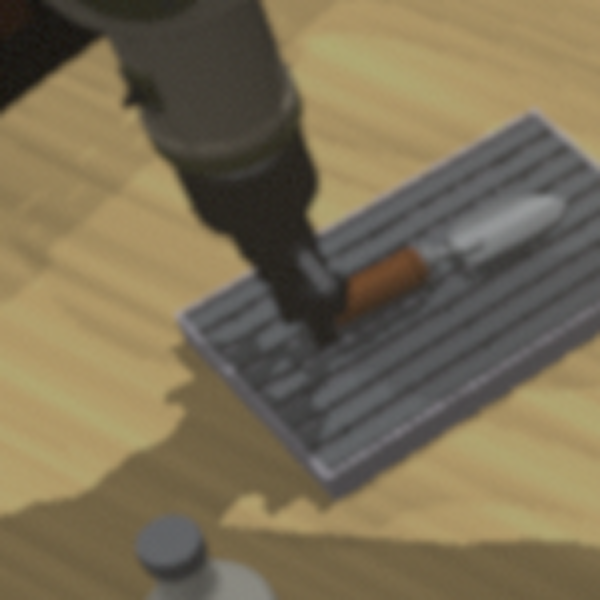

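```bash
python3 -m pendant '[[0.04,0,0.12,0,0.72],[0.06,0,0.22,0,0.72],[0.08,0,0.3,0,0.72],[0.08,0,0.3,0,0.72]]' 20;  python3 -m pendant '[[0,0,0.06,0,0.72],[0,0,0.06,0,0.72]]' 20; python3 -m pendant '[[0,0,0.06,0,0.72],[0,0,0.06,0,0.72]]' 20; python3 look.py T7
```

```text
clock: 32.3
position: [0.5542, -0.3601, 0.0022]
ee_rot: [0.988, -0.153, -0.018, 0.006]
ft_force: [-0.5, 0.3, 0.5]
grip_width: 0.28
clock: 32.55
position: [0.5544, -0.3602, -0.0]
ee_rot: [0.988, -0.153, -0.018, 0.006]
ft_force: [0.2, 0.1, 0.6]
grip_width: 0.279
clock: 32.8
position: [0.5543, -0.36, -0.0026]
ee_rot: [0.988, -0.153, -0.018, 0.006]
ft_force: [-0.1, -0.8, -0.2]
grip_width: 0.284
scene crop origin 41 81 scale 4 grip px 116 156
32.8 [ 0.5543 -0.36   -0.0026] [-0.1 -0.8 -0.2] [-0.07 -0.07  0.03] 0.284
```

View pics/scene_T7.png

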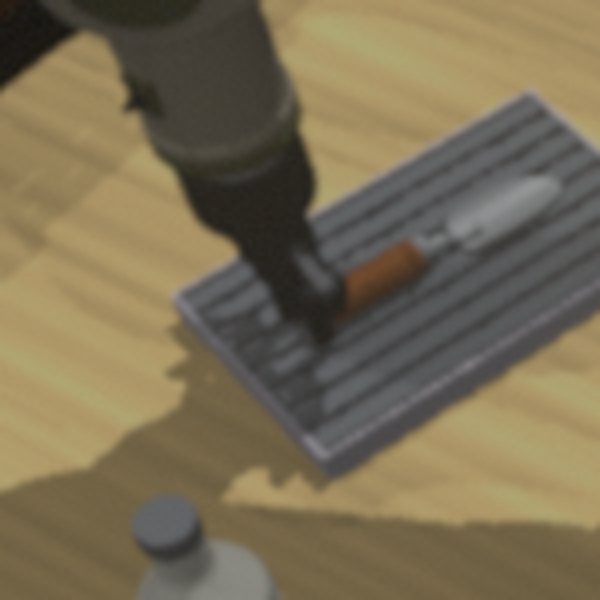

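```bash
python3 - <<'E'
from h import *
z=np.load("/tmp/sceneT7.npz"); P=cloud("scene",z["d"])
hsv=cv2.cvtColor(z["p"],cv2.COLOR_RGB2HSV); S=np.zeros(z["d"].shape,bool); S[81+55:81+80,41+84:41+108]=1
m=S&(hsv[...,1]>120)&(z["d"]>0); Q=P[m]; f=np.array([np.cos(np.radians(162.4)),np.sin(np.radians(162.4))]); t=(Q[:,:2]-[.466,-.33])@f
for a in np.arange(-.09,0,.01):
    k=(t>a)&(t<a+.01)
    if k.sum()>2: print(a.round(3),k.sum(),np.percentile(Q[k,2],85).round(4),np.median(Q[k,2]).round(4))
E
python3 -m pendant '[[0,0,0.06,0,0.72],[0,0,0.06,0,0.72]]' 20; python3 -m pendant '[[0,0,0.06,0,0.72],[0,0,0.06,0,0.72]]' 20
```

```text
-0.07 14 0.0475 0.0444
-0.06 25 0.0509 0.0462
-0.05 30 0.0493 0.0455
-0.04 26 0.0505 0.0465
-0.03 26 0.0498 0.0455
-0.02 17 0.049 0.0435
clock: 33.1
position: [0.5544, -0.3603, -0.0041]
ee_rot: [0.988, -0.153, -0.018, 0.006]
ft_force: [-0.4, 1.4, 7.5]
grip_width: 0.283
clock: 33.35
position: [0.555, -0.3604, -0.005]
ee_rot: [0.988, -0.153, -0.017, 0.006]
ft_force: [-2.6, 5.9, 19.4]
grip_width: 0.283
```

The handle top is level at z≈0.0495 (grid 0.023 + 26 mm), so it lies flat. I'll take the pressure off and then open.

```bash
python3 -m pendant '[[0,0,-0.07,0,0.72],[0,0,-0.07,0,0.72]]' 20; python3 -m pendant '[[0,0,0,0,0.69],[0,0,0,0,0.66],[0,0,0,0,0.62],[0,0,0,0,0.55],[0,0,0,0,0.45]]' 20;  python3 -m pendant '[[0,0,0,0,0.3],[0,0,0,0,0.2],[0,0,0,0,0.2]]' 20;  python3 look.py T8
```

```text
clock: 33.6
position: [0.5543, -0.3601, -0.0044]
ee_rot: [0.988, -0.153, -0.018, 0.006]
ft_force: [2.0, 0.1, 2.6]
grip_width: 0.281
clock: 34.22
position: [0.554, -0.3602, -0.0045]
ee_rot: [0.988, -0.153, -0.018, 0.006]
ft_force: [0.2, 0.0, 0.0]
grip_width: 0.547
clock: 34.6
position: [0.5541, -0.3601, -0.0045]
ee_rot: [0.988, -0.153, -0.018, 0.006]
ft_force: [-0.2, 0.3, -1.1]
grip_width: 0.804
scene crop origin 41 82 scale 4 grip px 116 157
34.6 [ 0.5541 -0.3601 -0.0045] [-0.2  0.3 -1.1] [ 0.03 -0.05  0.01] 0.804
```

View pics/scene_T8.png

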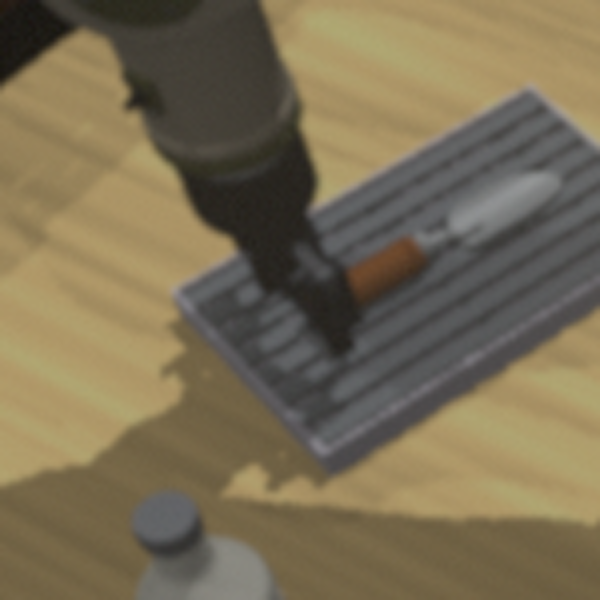

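Released and lying still. I'll retreat upward and back, then do the final checks.

```bash
python3 -m pendant '[[0,0,-0.5,0,0.2],[0,0,-1.3,0,0.2],[0,0,-2.5,0,0],[0,0,-3.7,0,0],[0,0,-4.8,0,0]]' 20; python3 -m pendant '[[-0.2,1,-0.3,0,0],[-0.4,2.2,-0.6,0,0],[-0.6,3.4,-0.9,0,0],[-0.8,4.4,-1.2,0,0],[-0.8,4.8,-1.2,0,0]]' 20
python3 -c "
from h import *
go(.55,-.36,.25,-17); print(manip.get_obs()['joint_pos'].round(3))
for n in ('top','scene'):
    p,d=camera(n); np.savez(f'/tmp/{n}F.npz',p=p,d=d); cv2.imwrite(f'pics/{n}F.png',p[:,:,::-1])
"
```

```text
clock: 35.28
position: [0.5612, -0.3593, 0.1908]
ee_rot: [0.988, -0.153, -0.017, 0.006]
ft_force: [0.8, -0.5, -0.7]
grip_width: 1.0
clock: 35.9
position: [0.4717, -0.5352, 0.2427]
ee_rot: [0.988, -0.155, -0.018, 0.007]
ft_force: [0.4, -0.1, 0.3]
grip_width: 1.0
t 35.9 pos [ 0.4717 -0.5352  0.2427] yaw -17.87 tilt 2.18 F [ 0.4 -0.1  0.3] w 1.0
rows shift [ 0.514 -4.764 -0.294] turn -0.145
[ 0.226  0.71   1.009  1.13  -0.547  1.589 -0.784]
```

View pics/topF.png

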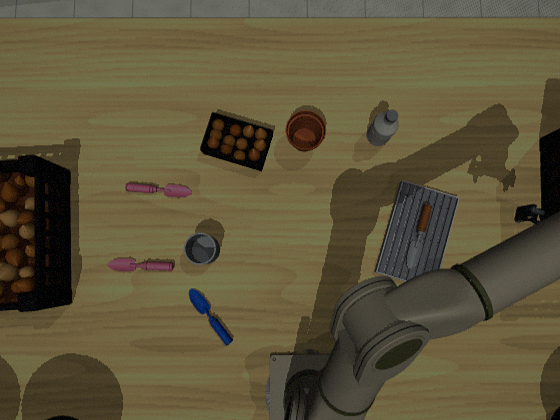

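View pics/sceneF.png

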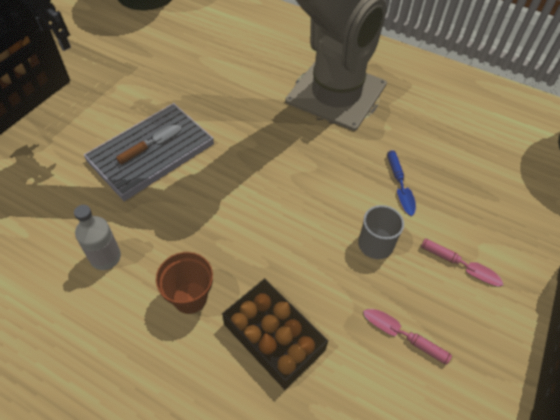

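Run:
```python
from h import *
for n,bx in (("top",(180,228,224,270)),("scene",(355,200,406,262))):
    a=np.load(f"/tmp/{n}0.npz"); b=np.load(f"/tmp/{n}F.npz")
    for nm,z in (("before",a),("after",b)):
        P=cloud(n,z["d"]); S=np.zeros(z["d"].shape,bool); S[bx[1]:bx[3],bx[0]:bx[2]]=1
        Q=P[S&(z["d"]>0)&(P[...,2]>.088)][:,:2]; s=np.linalg.lstsq(np.c_[2*Q,np.ones(len(Q))],(Q**2).sum(1),rcond=None)[0]; print(n,nm,"pot",s[:2].round(4))
    for nm,r in (("punnet",(200,110,275,175)),("plant",(283,108,328,153)),("bottle",(364,107,400,148))) if n=="top" else ():
        A=a["d"][r[1]:r[3],r[0]:r[2]]; B=b["d"][r[1]:r[3],r[0]:r[2]]; print(nm,"median |ddepth|",np.median(np.abs(A-B)).round(4),"frac>15mm",(np.abs(A-B)>.015).mean().round(3))
z=np.load("/tmp/sceneF.npz"); p,d=z["p"],z["d"]; P=cloud("scene",d); f=np.array([np.cos(np.radians(162.4)),np.sin(np.radians(162.4))]); s=np.array([-f[1],f[0]])
D=P[...,:2]-[.466,-.33]; S=(np.abs(D@f)<.14)&(np.abs(D@s)<.085); hsv=cv2.cvtColor(p,cv2.COLOR_RGB2HSV)
m=S&(hsv[...,1]>110)&(P[...,2]>.03); Q=P[m]; print("handle along",np.percentile(D[m]@f,[1,99]).round(3),"across",np.percentile(D[m]@s,[1,99]).round(3),"z",np.percentile(Q[:,2],[50,95]).round(4))
v=S&(p.min(-1)>np.percentile(p[S].min(-1),90))&(hsv[...,1]<90); print("blade along",np.percentile(D[v]@f,[1,99]).round(3),"z",np.percentile(P[v][:,2],[5,50,95]).round(4))
o=manip.get_obs(); print(o["ft_force"].round(1),o["joint_velocities"].round(3),o["clock"])
```

```text
top before pot [0.4262 0.3105]
top after pot [0.4262 0.3104]
punnet median |ddepth| 0.0027 frac>15mm 0.007
plant median |ddepth| 0.0027 frac>15mm 0.006
bottle median |ddepth| 0.0027 frac>15mm 0.009
scene before pot [0.4261 0.31  ]
scene after pot [0.4261 0.3101]
handle along [-0.092 -0.014] across [-0.014  0.005] z [0.0446 0.0507]
blade along [-0.139  0.139] z [0.0198 0.0267 0.0361]
[-0.   0.4 -0.1] [-0.053 -0.003 -0.02   0.02  -0.002 -0.006 -0.015] 36.0
```

```bash
python3 -m pendant '[[0,0,0,0,0],[0,0,0,0,0],[0,0,0,0,0]]'; python3 -c "
from workcell import hand_in; print(hand_in())"
```

```text
clock: 36.38
position: [0.4754, -0.5311, 0.2398]
ee_rot: [0.988, -0.152, -0.018, 0.006]
ft_force: [-0.6, 0.7, -0.9]
grip_width: 0.998
the job is handed in; nothing more can be done
None
```

The trowel was dipped, dripped off and laid flat in the drip tray, and I handed the job in at 36.4 s. One doubt: joint 7 touched the end of its range on the way.

- **Dip:** the blade sloped about 60° and sat below the rim for about 1.2 s. The visible blade surface was at z of 0.08 m or less, against the rim at 0.095 m. I estimate the handle's lower edge was at about 0.10 m, above the rim.
- **Drip:** I held the blade clear for about 1.3 s. The tip was about 30 mm above the rim and 26 mm from the pot's axis, still sloping down.
- **Lay:** the handle is level, with its top at about 0.05 m. It is centred along the tray and well inside the rim. The gripper is open and clear.
- **Other objects:** the pot moved less than 0.5 mm. The plant pot, bottle and punnet look unchanged in depth.

**What went wrong or disagreed:**
- **First grasp:** it missed because the fingertips were about 34 mm higher than the reported TCP. I corrected for this from the depth pictures.
- **Drop:** while I was loosening the grip to tilt the trowel, it fell about 3 cm onto the bench, landing scoop up. I picked it up again by the butt.
- **Joint limits:** joint 7 read -2.603 against its limit of -2.6, and joint 3 was at 1.339 of 1.34, before I turned back.
- **Setting down:** the tool pressed with about 19 N for a moment just before release. I eased off before opening the fingers.

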